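# Press a bush home with one turn of a bench press flywheel

### The arm

A 6-joint arm with a two-finger parallel gripper is mounted at the origin on the work surface. World frame = base frame: x ahead of the robot, y to its left, z up, the work surface at z = 0. Lengths are in m, angles in degrees, forces in N, time in s.
With the tool pointing down it reaches from about 0.4 to 0.925 m from the base axis. Payload 12.5 kg.
Tool frame: the origin (TCP) lies midway between the tips of the shut fingers; the grasp point (between the pads) lies 19 mm behind it; z points along the fingers, y is the line along which they close (so a half turn about z gives the same grasp; the last joint's range is limited). The gripper opens to 95 mm and grips with 3 to 60 N. Pads are 20 mm wide; open, the fingers measure 119 mm over their backs; the gripper's body (75 mm by 180 mm) begins 59 mm behind the grasp point.
Start: joints at [57.662, 28.126, 89.318, -0, 62.55, -6.05], TCP at [0.277, 0.56, 0.215] pointing down, gripper open.
Joint ranges: [-177.58, 177.58], [-47.91, 125.51], [2.72, 160], [-65.01, 245.01], [3.68, 167.84], [-153.87, 153.87]. Speed limits (degrees/s): [127.2, 127.2, 159.86, 180, 180, 180].

### API

Orientations are given as [roll, pitch, yaw] about the fixed x, y, z axes, in that order (R = Rz(yaw) Ry(pitch) Rx(roll)).
In Python, from bench import arm gives the robot as it stands. The module is installed in compiled form; this text tells all that it offers.
- The arm moves only by the shell command python3 -m inch 'ROWS' [FORCE]. ROWS is text: rows parted by semicolons, each of 7 numbers parted by spaces: the opening, from -1 (shut) to 1 (fully open), then the shift along the tool's x, y, z in m, then the turn, a rotation vector about the tool's x, y, z in units of 5 degrees (1.0 is 5 degrees). A call has 1 to 10 rows; each row shifts and turns the commanded pose from where the row before left it, along the tool's axes as they then stand; what a row does not reach is not made up. A row lasts 1/10 s, in which the tool goes at most 50 mm and 8.59 degrees, less where a joint would pass 70% of its speed; a pose out of reach is approached as far as the arm can. A call with a gripper value outside its range is refused whole. The fingers move at their own pace and stop on an object; FORCE is the grip in N (left out, the last holds). Time passes only in rows, so rows that do not move let the fingers close. It gives the time, the measured TCP pose, the force, the opening and the grip force at its end, in the units of the state.
- arm.get_state(): the state, without advancing time (a new reading comes with each control period).
- arm.camera(name): name is "scene" or "top" or "wrist"; returns the picture (420x560x3 uint8, red, green, blue); there is no depth.
- arm.get_calibration(name): a dict with "intrinsics" (3x3 intrinsics, pixels), "rvec" (rotation vector, rad) and "tvec" (3), from world to camera coordinates, as OpenCV has them; the wrist camera has in their place "T_tool_cam" (4x4, takes a point from camera to tool coordinates, whose origin is the TCP and whose axes are the flange's). Camera axes: x right, y down, z forward; pixel columns grow to the right and rows downward; lengths in m; the calibration is good to about 2 mm. A picture is of the moment at which its call begins: read the wrist's pose just before it. get_calibration takes no time and is no camera call.
- arm.job_done(): hands the job in; it is judged then, once.
Trained networks look in the newest picture that a camera, given by its name, has taken for a name from the list of things; names that differ only in an ending like _2 or _b are one class to them, and where a whole thing is asked for, a point or a joint stands for the part that bears it (a point fixed in the world has none). Each returns a list of dicts, best first, with "conf" (0 to 1); they miss things now and then, are a little off and sometimes report something else, mostly with a low value. They report only what shows in the picture. A call takes as long as a camera call.
- arm.look_for(query, camera): "xyz" ([x, y, z] in m, in world coordinates, good to about 4 mm: the middle of the surface that is visible of it).
- arm.regions_of(query, camera): "mask" (420x560 bool, what is visible of it).
- arm.tip_of(query, camera): "xyz" ([x, y, z] in m, in world coordinates, good to about 4 mm: a listed point, or the origin of a listed thing).
The state is a dict: "time_s": time; "joint_pos": joint angles; "joint_vel": joint speeds; "joint_efforts": joint torques, N m; "eef_pos": TCP position; "eef_rot": TCP orientation; "wrist_force": force on the tool from outside, world axes, zero at the start; "moment": the same for the moment, N m; "opening": opening from 0.0 (shut) to 1.0 (fully open); "gripper_force": force on a finger pad.
Only numpy, scipy, OpenCV 4.12 (cv2) and the standard library are available. Lean on these libraries where they do the work, as an engineer would, in place of code of your own. Each camera call takes 0.05 s, during which the arm holds its last target. There are 200 camera calls.

### The job

Press the bush of the loose link flush on the bench press: lay the link flat in the nest, bush upwards and bush end at the back stop, let go of it, and turn the flywheel forwards exactly one full turn, so that the ram strokes once and the handle ends straight up under the pointer. Then take the link out and set it down flat on a free patch of the bench, let go to change your hold from its tail to its middle (the rack's guides leave room for fingers only there), and lay it flat, bush up, either way round, on the stack in the rack, feeling for the top of the stack before you let go. Never drop the link, drive the bush only with the ram, and leave the other things on the bench where they are.

Things in the scene. Friction and masses are not known exactly. Their poses are not given: they have to be found in the camera images.
- press: Green bench press with flywheel, fixed. Origin on the table under the ram's axis; +x to its back (column), z up, front faces the robot. Steel bolster, top 80 mm up, 120 wide, from 75 mm in front of the ram's axis to 65 behind. Head over it: 90 mm wide, underside 145 mm up, top 270, reaching 39 mm in front of the axis: the gripper can reach only the link's tail sticking out in front.
- nest (a point): Point on the bolster's top under the ram's axis; axes as the press. Side rails 7 mm high, 45 mm apart inside, from 59 mm in front to 16 behind it, flared mouths to 75 in front; back stop 12 mm high, face 26 mm behind (+x). The link goes between the rails, bush end at the stop. Ram face 30 mm across, 34 mm over the bolster at the top of its stroke, 12.5 at the bottom.
- wheel (a joint): Flywheel angle, rad. 0: handle straight up under the red pointer, ram at top. Grows as the wheel's top goes away from the robot (positive about the press's +y). pi: handle down, ram at bottom; 6.283: full turn, ram at top again. Starts within 0.3 of 0, stays where left; about 5 N at the handle turns it, 12 N while the bush goes in. It will not go below -0.45.
- axle (a point): Fixed point on the flywheel's axis (along the press's y), 205 mm over the table, 185 mm to the press's -y side of the ram's axis, level in y with handle. Flywheel 176 mm in diameter, 25 mm thick; its outer face is 75 mm towards +y of this point.
- handle (a point): Point on the axis of the black handle, the place to grip, 65 mm from the axle; moves with the wheel. The handle is a round sleeve, 24 mm in diameter, 100 mm long, sticking out of the wheel along the press's -y (its free end 27 mm beyond this point); it spins freely on its pin, so a gripper pointing down can hold it right round the turn.
- link: Loose aluminium strap 150 x 40 x 12 mm, about 200 g; origin at the centre of its underside, x along its length, z up. A bronze bush stands in its +x end, 25 mm from that end; the -x end is its tail, with a plain dark hole. It starts flat on the table, bush upwards.
- bush_axis (a point): Point on the link's underside in the axis of its bush, 50 mm from the link's centre along +x.
- bush (a joint): How far the bush has been pressed into the link, m. 0 at the start: its top (20 mm in diameter) stands 7 mm above the link's upper face. Home at 0.0062 to 0.0068 (flush to under 1 mm proud). It takes about 30 N to move and stays where it is pressed.
- rack: Blue stacking rack, fixed; base 184 x 76 x 6 mm, origin under its centre, x along its length. End plates and corner guides 75 mm high, flared lips to 84 mm, hold links lengthwise along x, 162 x 48 mm inside (6 and 4 mm of play each way); the long sides are open for 66 mm at the middle. The stack in it is centred; its top, 30 to 60 mm over the table, is not told: feel for it.
- bottle: Bystander: white bottle, 60 mm in diameter, 190 mm high; origin at its foot.
- bush_tin: Bystander: open steel tin of bushes, 72 mm in diameter, 55 mm high; origin at its foot.
- tape: Bystander: yellow tape measure, 72 x 34 x 66 mm; origin under its middle.
- brush: Bystander: bench brush, head 150 x 48 x 44 mm, handle to 200 mm along its -x; origin under the head.
- wrench: Bystander: wrench about 200 mm long lying along its x.
- hammer: Bystander: hammer lying along its x.
- square: Bystander: red magnetic welding square, 100 x 100 x 18 mm; origin under its middle.

How it is judged:
By the outcome, as a careful person would: the job done as asked, in the order asked, and still so for the second after the job is handed in, with the robot touching nothing.
It also fails if it takes over 72 s, if anything falls off the work surface, if the arm or the gripper's body presses on something with over 40 N, if the wrist force passes 120 N, or if a joint passes its speed limit or range.

## Working session

There is one attempt and no reset: what is moved stays moved. The work goes in short steps, Python scripts to look and compute and a shell command to move; the robot and the scene stay as the last step left them, time stands still between calls to the robot, and variables do not carry over. Pictures are saved under pics/ and viewed, at most 10 in all, crops included, and the job is handed in when it is done.

```bash
mkdir -p pics; cat > h.py <<'E'
import numpy as np, cv2
from bench import arm
from scipy.spatial.transform import Rotation as R
def pic(cam,fn):
    im=arm.camera(cam); cv2.imwrite('pics/'+fn,im[:,:,::-1]); return im
def find(q,cam,f='tip_of',n=2):
    r=getattr(arm,f)(q,cam)
    for d in r[:n]: print(cam,f,q,round(d['conf'],2),np.round(d['xyz'],4))
def pose():
    s=arm.get_state(); return np.array(s['eef_pos']),R.from_euler('xyz',s['eef_rot'],degrees=True),s
def to(p,yaw=None,rpy=None):
    """print shift (tool axes) and rotvec(5deg units) to reach world TCP p, tool pointing down w/ yaw"""
    P,Q,s=pose()
    print('tcp',np.round(P,4),'rpy',np.round(s['eef_rot'],2),'shift',np.round(Q.inv().apply(np.array(p)-P),4))
    if yaw is not None or rpy is not None:
        T=R.from_euler('xyz',rpy if rpy is not None else [180,0,yaw],degrees=True); print('turn',np.round((Q.inv()*T).as_rotvec(degrees=True)/5,3))
E
python3 - <<'E'
from h import *
print(arm.get_state())
a=pic('scene','s.png');b=pic('top','t.png')
cv2.imwrite('pics/st.png',cv2.resize(np.vstack([a]),None,fx=1.4,fy=1.4)[:,:,::-1])
cv2.imwrite('pics/tt.png',cv2.resize(b,None,fx=1.4,fy=1.4)[:,:,::-1])
for q in ['link','bush_axis','nest','press','axle','handle','rack','bottle','bush_tin','tape','brush','wrench','hammer','square']:
    for c in ['scene','top']: find(q,c,n=1 if q not in('link','bush_axis') else 3)
E
```

```text
{'time_s': 0.0, 'joint_pos': array([ 5.76621765e+01,  2.81636599e+01,  8.93506390e+01,  2.73798051e-04,
        6.25481569e+01, -6.05153642e+00]), 'joint_vel': array([ 0.02928514, -0.0575828 ,  0.06398523,  0.04626277,  0.01764985,
       -0.08541555]), 'joint_efforts': array([-1.82614363e-03, -6.12641287e+01, -2.58174294e+01,  6.91438140e-02,
        4.83580597e-02, -9.28591339e-05]), 'eef_pos': array([0.27664404, 0.56016907, 0.21406394]), 'eef_rot': array([-1.79937918e+02, -6.82574759e-03,  1.53713583e+02]), 'wrist_force': array([-0.50440318,  0.14794453,  0.07951745]), 'moment': array([-0.002638  ,  0.0022435 ,  0.00205462]), 'gripper_force': 0.0, 'opening': 1.0012371079608182}
top tip_of link 0.95 [ 0.4912  0.3636 -0.0052]
top tip_of bush_axis 0.66 [5.339e-01 3.972e-01 4.000e-04]
top tip_of bush_axis 0.46 [ 0.5931 -0.0153 -0.0021]
top tip_of nest 0.57 [ 0.593  -0.017   0.0823]
top tip_of press 0.62 [ 0.5957 -0.0156 -0.0009]
top tip_of axle 0.48 [ 5.210e-01 -3.545e-01 -1.000e-04]
top tip_of handle 0.74 [ 0.6129 -0.202   0.2693]
top tip_of rack 0.7 [ 5.229e-01 -3.550e-01 -3.000e-04]
top tip_of bush_tin 0.9 [0.4087 0.136  0.0035]
top tip_of tape 0.81 [ 0.4062 -0.1636 -0.0014]
top tip_of brush 0.91 [ 0.7093 -0.2279  0.0019]
top tip_of wrench 0.75 [ 0.4871  0.3637 -0.0026]
top tip_of hammer 0.58 [ 0.4403  0.5831 -0.0018]
top tip_of square 0.82 [ 0.5118 -0.5696  0.    ]
```

View pics/st.png

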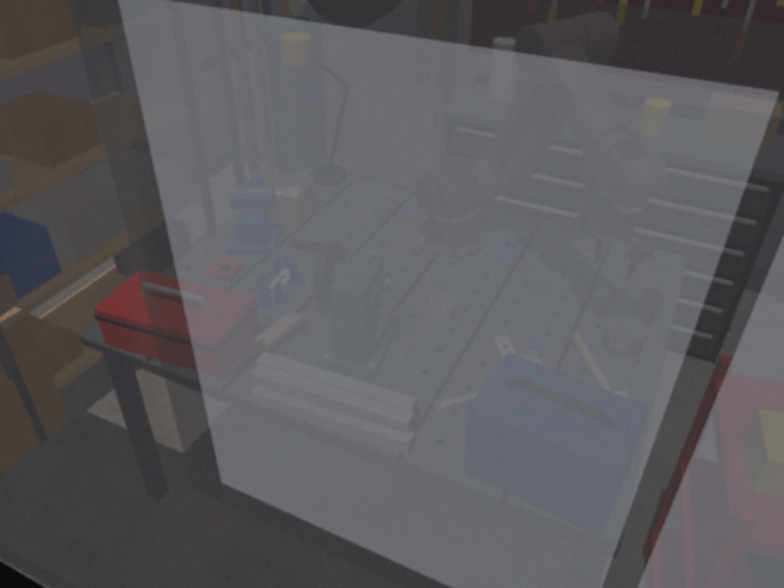

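View pics/tt.png

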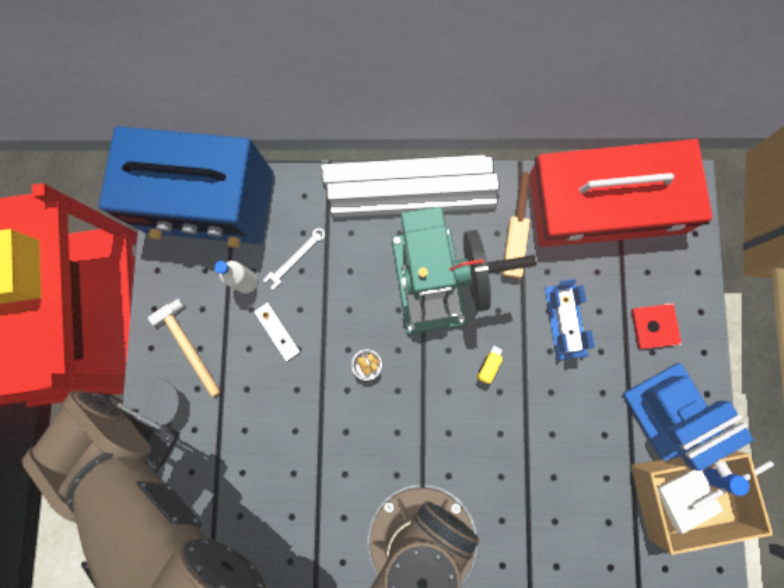

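The scene picture is fogged and of no use. The top picture is clear: link at about (278,332) with bush at (266,315), bottle next to it at (238,278), press at (432,275), handle at (515,265), rack at (568,320). The rack and press are each turned by a few degrees.

```bash
cat >> h.py <<'E'
def ray(uv,z,cam='top',PQ=None):
    c=arm.get_calibration(cam);K=np.array(c['intrinsics'],float);uv=np.atleast_2d(uv).astype(float)
    d=np.c_[uv,np.ones(len(uv))]@np.linalg.inv(K).T
    if 'rvec' in c:
        Rm=R.from_rotvec(np.ravel(c['rvec']));o=-Rm.inv().apply(np.ravel(c['tvec']));d=Rm.inv().apply(d)
    else:
        T=np.array(c['T_tool_cam']);P,Q=PQ;o=P+Q.apply(T[:3,3]);d=Q.apply(d@T[:3,:3].T)
    return o+d*((z-o[2])/d[:,2])[:,None]
def rect(q,cam,z,PQ=None,i=0):
    r=arm.regions_of(q,cam)
    if not r: print(q,'none');return
    m=r[i]['mask'].astype(np.uint8);c=max(cv2.findContours(m,0,1)[0],key=cv2.contourArea)[:,0]
    w=ray(c,z,cam,PQ)[:,:2]; (cx,cy),(a,b),_=k=cv2.minAreaRect((w*1000).astype(np.float32))
    p=cv2.boxPoints(k);e=p[1]-p[0];f=p[2]-p[1];e=e if np.hypot(*e)>np.hypot(*f) else f
    print(q,round(r[i]['conf'],2),'c',round(cx,1),round(cy,1),'size',round(a,1),round(b,1),'yaw',round(np.degrees(np.arctan2(e[1],e[0])),1))
    return m
E
python3 - <<'E'
from h import *
print(np.round(arm.get_calibration('wrist')['T_tool_cam'],3),arm.get_calibration('wrist')['intrinsics'])
pic('top','t2.png')
rect('link','top',.012);rect('rack','top',.04)
find('link','top');find('bottle','top','look_for')
# handle axis, ends from picture; press pts
print(ray(np.array([[266,315],[282,336]])/1.4,.012))
for yaw in (-60,-57,120,123): to([.445,.345,.2],yaw)
E
```

```text
[[-0.001 -0.966 -0.257  0.072]
 [ 1.    -0.001  0.001 -0.   ]
 [-0.001 -0.257  0.966 -0.17 ]
 [ 0.     0.     0.     1.   ]] [[293.00833946   0.         282.08246297]
 [  0.         293.00833946 211.93519955]
 [  0.           0.           1.        ]]
link 0.88 c 489.6 363.7 size 150.8 41.1 yaw 35.1
rack none
top tip_of link 0.66 [ 0.4911  0.3667 -0.0034]
top look_for bottle 0.66 [0.6135 0.4399 0.1246]
[[0.53151663 0.39331107 0.012     ]
 [0.47904161 0.35048973 0.012     ]]
tcp [0.2768 0.5604 0.2146] rpy [180.    -0.   153.71] shift [-0.2462 -0.1186  0.0146]
turn [ 1.0000e-03  0.0000e+00 -2.9258e+01]
tcp [0.2768 0.5604 0.2146] rpy [180.    -0.   153.71] shift [-0.2462 -0.1186  0.0146]
turn [ 1.0000e-03  0.0000e+00 -2.9858e+01]
tcp [0.2768 0.5604 0.2146] rpy [180.    -0.   153.71] shift [-0.2462 -0.1186  0.0146]
turn [ 0.000e+00 -1.000e-03  6.742e+00]
tcp [0.2768 0.5604 0.2146] rpy [180.    -0.   153.71] shift [-0.2462 -0.1186  0.0146]
turn [ 0.000e+00 -1.000e-03  6.142e+00]
```

```bash
python3 -c "
from h import *
to([.45,.335,.2],215)"
python3 -m inch '1 -0.0433 -0.0207 0.0025 0 0 0;1 -0.0433 -0.0207 0.0025 0 0 0;1 -0.0433 -0.0207 0.0025 0 0 0;1 -0.0433 -0.0207 0.0025 0 0 0;1 -0.0433 -0.0207 0.0025 0 0 0;1 -0.0433 -0.0207 0.0025 0 0 0;1 0 0 0 0 0 -1.6;1 0 0 0 0 0 -1.6;1 0 0 0 0 0 -1.6;1 0 0 0 0 0 -1.6'
python3 -m inch '1 0 0 0 0 0 -1.5;1 0 0 0 0 0 -1.5;1 0 0 0 0 0 -1.5;1 0 0 0 0 0 -1.36;1 0 0 0 0 0 0'
python3 - <<'E'
from h import *
P,Q,s=pose();pic('wrist','w1.png')
print(P,s['eef_rot'])
rect('link','wrist',.012,(P,Q));find('link','wrist');find('bush_axis','wrist')
E
```

```text
tcp [0.2768 0.5604 0.2146] rpy [180.    -0.   153.71] shift [-0.2551 -0.1253  0.0146]
turn [ 1.0000e-03 -0.0000e+00 -1.2258e+01]
time_s: 2.75
eef_pos: [0.4548, 0.3338, 0.1997]
eef_rot: [180.0, 0.0, -174.0]
wrist_force: [0.3, 0.7, -0.3]
opening: 1.001
gripper_force: 0.0
time_s: 3.25
eef_pos: [0.4547, 0.334, 0.1997]
eef_rot: [180.0, 0.0, -144.9]
wrist_force: [0.1, 0.1, 0.5]
opening: 0.999
gripper_force: 0.0
[0.45473061 0.33399017 0.19969987] [ 1.79998935e+02  1.24280548e-02 -1.44887484e+02]
link 0.64 c 488.6 363.6 size 141.3 39.9 yaw 35.1
wrist tip_of link 0.56 [ 0.4872  0.3712 -0.0007]
wrist tip_of bush_axis 0.94 [0.5318 0.3944 0.0011]
```

```bash
python3 -m inch '1 0.0149 0.0046 0.04 0 0 0;1 0 0 0.04 0 0 0;1 0 0 0.04 0 0 0;1 0 0 0.035 0 0 0;1 0 0 0.02 0 0 0;1 0 0 0.012 0 0 0;1 0 0 0.006 0 0 0;1 0 0 0.002 0 0 0;1 0 0 0 0 0 0' 30
python3 -m inch '-1 0 0 0 0 0 0;-1 0 0 0 0 0 0;-1 0 0 0 0 0 0;-1 0 0 0 0 0 0;-1 0 0 0 0 0 0;-1 0 0 0 0 0 0;-1 0 0 0 0 0 0;-1 0 0 0 0 0 0' 40
```

```text
time_s: 4.35
eef_pos: [0.4402, 0.3294, 0.0053]
eef_rot: [-180.0, 0.1, -145.0]
wrist_force: [0.3, -0.3, -0.1]
opening: 0.999
gripper_force: 0.0
time_s: 5.15
eef_pos: [0.4398, 0.3292, 0.0046]
eef_rot: [180.0, -0.0, -145.0]
wrist_force: [-0.1, 0.2, 0.0]
opening: 0.417
gripper_force: 40.0
```

```bash
python3 -m inch '-1 0 0 -0.01 0 0 0;-1 0 0 -0.03 0 0 0;-1 0 0 -0.045 0 0 0;-1 0 0 -0.045 0 0 0;-1 0 0 -0.045 0 0 0;-1 0 0 -0.04 0 0 0;-1 0.0261 -0.0344 0 0 0 0;-1 0.0261 -0.0344 0 0 0 0;-1 0.0261 -0.0344 0 0 0 0;-1 0.0261 -0.0344 0 0 0 0'
python3 -m inch '-1 0.0261 -0.0344 0 0 0 0;-1 0.0261 -0.0344 0 0 0 0;-1 0 0 0 0 0 1.5;-1 0 0 0 0 0 1.5;-1 0 0 0 0 0 1.5;-1 0 0 0 0 0 1.5;-1 0 0 0 0 0 0'
python3 - <<'E'
from h import *
P,Q,s=pose();a=pic('wrist','w2.png')
cv2.imwrite('pics/w2b.png',cv2.resize(a,None,fx=1.4,fy=1.4,interpolation=2)[:,:,::-1])
print(P,s['eef_rot'],s['opening'])
for q in ['nest','press','handle','axle','bush_axis','link']: find(q,'wrist')
for q in ['nest','press','handle','axle']: find(q,'top')
E
```

```text
time_s: 6.15
eef_pos: [0.4325, 0.1551, 0.2202]
eef_rot: [-180.0, 0.0, -144.9]
wrist_force: [1.3, -0.1, -2.4]
opening: 0.415
gripper_force: 40.0
time_s: 6.85
eef_pos: [0.4297, 0.0702, 0.2201]
eef_rot: [180.0, 0.0, -175.1]
wrist_force: [-0.1, 0.5, -1.8]
opening: 0.413
gripper_force: 40.0
[0.42967402 0.07023166 0.22005612] [ 1.79995727e+02  2.07394682e-03 -1.75106324e+02] 0.4133050725729984
wrist tip_of link 0.69 [0.4929 0.0777 0.2164]
top tip_of nest 0.78 [ 0.5983 -0.0184  0.0784]
top tip_of nest 0.66 [ 0.406  -0.1637  0.0019]
top tip_of press 0.93 [ 0.5909 -0.0147 -0.0018]
top tip_of handle 0.63 [ 0.6146 -0.1994  0.2715]
top tip_of axle 0.35 [ 0.49    0.3647 -0.0029]
```

View pics/w2b.png

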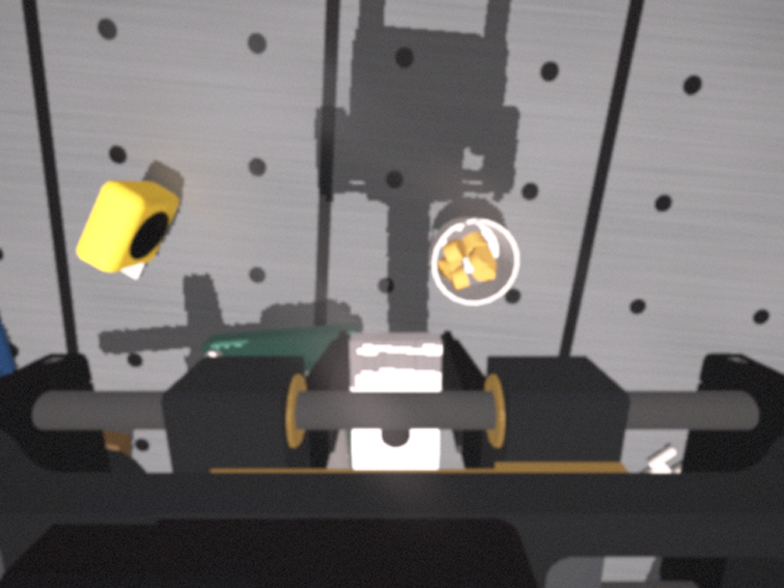

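The wrist camera shows the robot side only: the tail of the link between the fingers at (395,400), tin at (475,262), tape at (130,225); the press is hidden behind the gripper. I'll measure the press in the top picture.

```bash
python3 - <<'E'
from h import *
a=cv2.imread('pics/t.png')
c=a[140:250,270:390]  # origin (270,140)
cv2.imwrite('pics/c1.png',cv2.resize(c,None,fx=5.4,fy=5.4,interpolation=cv2.INTER_CUBIC))
E
```

```text
(no output)
```

View pics/c1.png

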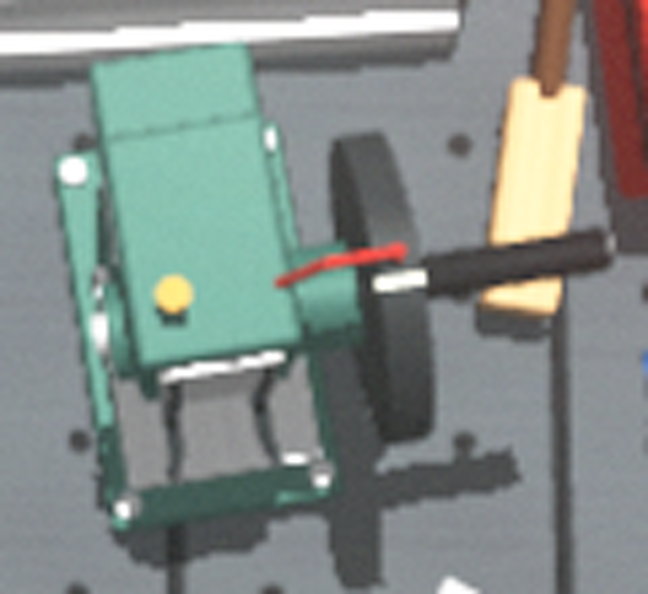

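```bash
python3 - <<'E'
from h import *
def w(p,z): return ray((np.array(p)+.5)/5.4-.5+np.array([270,140]),z)
def show(n,a,b,z):
    A,B=w([a,b],z); d=B-A; print(n,np.round(A,4),np.round(B,4),'len',round(np.linalg.norm(d),4),'ang',round(np.degrees(np.arctan2(d[1],d[0])),2)); return A,B
A,B=show('headfront',(143,368),(303,343),.27); show('headL',(143,368),(107,135),.27); show('headR',(303,343),(258,115),.27)
for z in (.08,.092): show('bolster',(120,500),(328,463),z)
show('railL',(176,470),(174,385),.087);show('railR',(272,452),(262,380),.087)
show('handle',(430,275),(605,248),.268); show('white ram slab',(162,378),(283,356),.145)
print(w((604,248),.26))
E
```

```text
headfront [0.5532 0.0171 0.27  ] [ 0.567  -0.0675  0.27  ] len 0.0858 ang -80.72
headL [0.5532 0.0171 0.27  ] [0.6804 0.0374 0.27  ] len 0.1288 ang 9.07
headR [ 0.567  -0.0675  0.27  ] [ 0.6916 -0.0439  0.27  ] len 0.1268 ang 10.74
bolster [0.5018 0.0332 0.08  ] [ 0.5254 -0.0942  0.08  ] len 0.1295 ang -79.5
bolster [0.5006 0.0329 0.092 ] [ 0.524  -0.0933  0.092 ] len 0.1284 ang -79.5
railL [ 0.5197 -0.001   0.087 ] [5.723e-01 4.000e-04 8.700e-02] len 0.0525 ang 1.6
railR [ 0.5312 -0.0596  0.087 ] [ 0.5756 -0.0536  0.087 ] len 0.0449 ang 7.71
handle [ 0.6044 -0.1353  0.268 ] [ 0.6194 -0.2282  0.268 ] len 0.0941 ang -80.84
white ram slab [0.5675 0.0076 0.145 ] [ 0.5809 -0.0635  0.145 ] len 0.0723 ang -79.28
[[ 0.62116263 -0.22929192  0.26      ]]
```

```bash
python3 -m inch '-1 0 0 -0.045 0 0 0;-1 0 0 -0.045 0 0 0;-1 0 0 -0.045 0 0 0;-1 0 0 0 0 0 1.7;-1 0 0 0 0 0 1.7;-1 0 0 0 0 0 1.7;-1 0 0 0 0 0 1.7;-1 0 0 0 0 0 1.7;-1 0 0 0 0 0 1.7;-1 0 0 0 0 0 1.7'
python3 -m inch '-1 0 0 0 0 0 1.7;-1 0 0 0 0 0 1.7;-1 0 0 0 0 0 1.7;-1 -0.0423 -0.0049 0 0 0 0;-1 -0.0423 -0.0049 0.027 0 0 0;-1 -0.0423 -0.0049 0.027 0 0 0;-1 -0.0423 -0.0049 0.027 0 0 0;-1 0 0 0 0 0 0'
python3 - <<'E'
from h import *
P,Q,s=pose();a=pic('wrist','w3.png')
cv2.imwrite('pics/w3b.png',cv2.resize(a,None,fx=1.42,fy=1.42,interpolation=2)[:,:,::-1])
print(P,s['eef_rot'],s['opening'])
for q in ['nest','press','handle','axle']: find(q,'wrist')
E
```

```text
time_s: 8.4
eef_pos: [0.4299, 0.0703, 0.3546]
eef_rot: [180.0, -0.0, 125.2]
wrist_force: [-1.2, -0.5, -2.6]
opening: 0.418
gripper_force: 40.0
time_s: 9.2
eef_pos: [0.4391, -0.102, 0.2713]
eef_rot: [-179.8, -0.1, 99.8]
wrist_force: [-0.2, 0.5, -2.2]
opening: 0.418
gripper_force: 40.0
[ 0.43914509 -0.10199913  0.27129594] [-1.79757092e+02 -1.13988430e-01  9.97935889e+01] 0.41841265520887
wrist tip_of nest 0.67 [ 0.5935 -0.0194  0.0762]
wrist tip_of press 0.76 [ 5.931e-01 -1.780e-02  3.000e-04]
wrist tip_of handle 0.3 [0.412  0.1331 0.0009]
```

View pics/w3b.png

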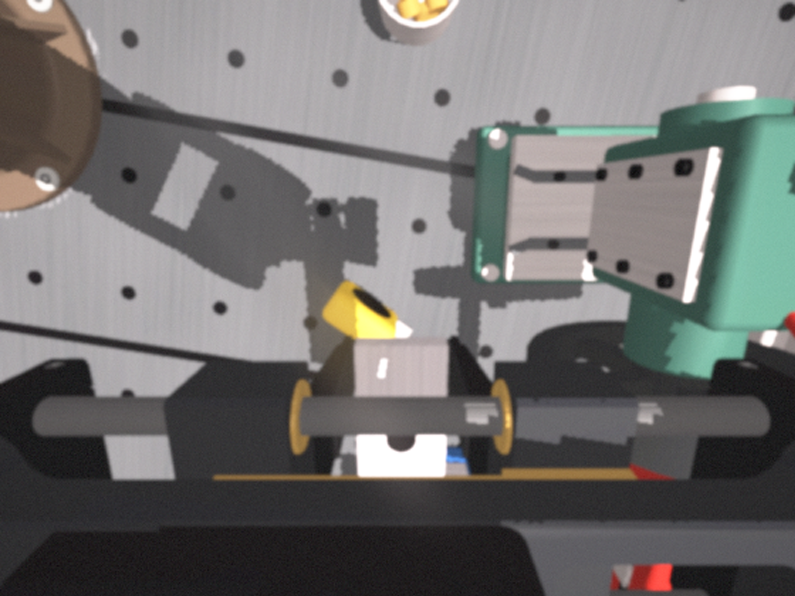

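The nest is well in view: bolster's front edge from (511,136) to (508,280), rails at rows ~175 and ~243, running right under the head. I zoom in to measure.

```bash
python3 - <<'E'
from h import *
a=cv2.imread('pics/w3.png')
c=a[80:210,325:455]
cv2.imwrite('pics/c3.png',cv2.resize(c,None,fx=4.6,fy=4.6,interpolation=cv2.INTER_CUBIC))
E
```

```text
(no output)
```

View pics/c3.png

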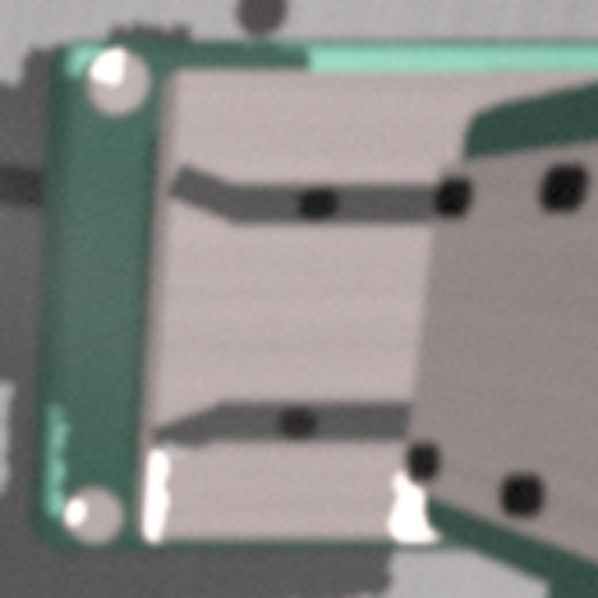

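```bash
python3 - <<'E'
from h import *
import scipy.spatial.transform
P=np.array([.43914509,-.10199913,.27129594]);Q=R.from_euler('xyz',[-179.757,-.114,99.794],degrees=True)
def w(p,z): return ray((np.array(p)+.5)/4.6-.5+np.array([325,80]),z,'wrist',(P,Q))
th=np.radians(9.6);ex=np.array([np.cos(th),np.sin(th)]);ey=np.array([-ex[1],ex[0]])
def show(n,a,b,z):
    A,B=w([a,b],z)[:,:2]; d=B-A; print(n,np.round(A,4),np.round(B,4),'len',round(np.linalg.norm(d),4),'ang',round(np.degrees(np.arctan2(d[1],d[0])),2),'u',np.round([A@ex,B@ex],4),'v',np.round([A@ey,B@ey],4))
show('front',(168,75),(144,540),.08)
show('left side',(172,70),(440,72),.08)
show('right side',(160,542),(400,542),.08)
for z in(.08,.087):
    show('railL in',(238,222),(430,222),z); show('railR in',(222,403),(405,403),z)
E
```

```text
front [0.5092 0.0267] [ 0.5309 -0.0905] len 0.1192 ang -79.47 u [0.5065 0.5084] v [-0.0586 -0.1778]
left side [0.5099 0.028 ] [0.5762 0.0389] len 0.0672 ang 9.33 u [0.5074 0.5746] v [-0.0574 -0.0577]
right side [ 0.5354 -0.0903] [ 0.6001 -0.0792] len 0.0656 ang 9.79 u [0.5128 0.5785] v [-0.1784 -0.1781]
railL in [ 0.5354 -0.0049] [0.5841 0.0035] len 0.0494 ang 9.75 u [0.5271 0.5765] v [-0.0941 -0.0939]
railR in [ 0.5428 -0.0507] [ 0.5908 -0.0424] len 0.0487 ang 9.77 u [0.5267 0.5754] v [-0.1405 -0.1403]
railL in [ 0.5333 -0.0054] [0.5811 0.0028] len 0.0485 ang 9.75 u [0.5249 0.5734] v [-0.0942 -0.0941]
railR in [ 0.5405 -0.0503] [ 0.5876 -0.0422] len 0.0478 ang 9.77 u [0.5246 0.5724] v [-0.1397 -0.1396]
```

```bash
python3 -m inch '-1 0.028 -0.0099 -0.04 0 0 0;-1 0.028 -0.0099 -0.04 0 0 0;-1 0 0 0 0 0 -1.6;-1 0 0 0 0 0 -1.6;-1 0 0 0 0 0 -1.6;-1 0 0 0 0 0 -1.6;-1 0 0 0 0 0 -1.6;-1 0 0 0 0 0 -1.6;-1 0 0 0 0 0 -1.6;-1 0 0 0 0 0 -1.6'
python3 -m inch '-1 0 0 0 0 0 -1.6;-1 0 0 0 0 0 -1.6;-1 0 0 0 0 0 -1.6;-1 0 0 0 0 0 -0.4;-1 0 0 0 0 0 0'
cat >> h.py <<'E'
TH=9.7;N=np.array([.5944,-.0184]);EX=np.array([np.cos(np.radians(TH)),np.sin(np.radians(TH))]);EY=np.array([-EX[1],EX[0]])
def press(a,b,z): return [*(N+a*EX+b*EY),z]
E
python3 -c "
from h import *
to(press(-.180,0,.0946),189.7)"
```

```text
time_s: 10.45
eef_pos: [0.4107, -0.0459, 0.3551]
eef_rot: [180.0, 0.1, 164.5]
wrist_force: [-1.4, 0.5, -1.9]
opening: 0.415
gripper_force: 40.0
time_s: 10.95
eef_pos: [0.4107, -0.046, 0.355]
eef_rot: [-180.0, 0.1, -169.9]
wrist_force: [-0.7, 0.3, -1.6]
opening: 0.419
gripper_force: 40.0
tcp [ 0.4107 -0.046   0.355 ] rpy [-1.7997e+02  7.0000e-02 -1.6985e+02] shift [-0.0053 -0.0036  0.2604]
turn [-0.006  0.014  0.089]
```

```bash
python3 -m inch '-1 -0.0053 -0.0036 0.045 0 0 0.09;-1 0 0 0.045 0 0 0;-1 0 0 0.045 0 0 0;-1 0 0 0.045 0 0 0;-1 0 0 0.04 0 0 0;-1 0 0 0.025 0 0 0;-1 0 0 0.0154 0 0 0;-1 0 0 0 0 0 0;-1 0 0 0 0 0 0'
python3 - <<'E'
from h import *
to(press(-.180,0,.0866),189.7)
a=pic('top','t3.png')
c=a[140:260,270:390]
cv2.imwrite('pics/c4.png',cv2.resize(c,None,fx=4.9,fy=4.9,interpolation=2)[:,:,::-1])
E
```

```text
time_s: 11.85
eef_pos: [0.4171, -0.0493, 0.0945]
eef_rot: [-180.0, 0.0, -170.4]
wrist_force: [1.0, 0.6, -1.1]
opening: 0.412
gripper_force: 40.0
tcp [ 0.4171 -0.0493  0.0945] rpy [-1.7999e+02  3.0000e-02 -1.7044e+02] shift [0.0001 0.0006 0.0079]
turn [-0.002  0.006 -0.028]
```

View pics/c4.png

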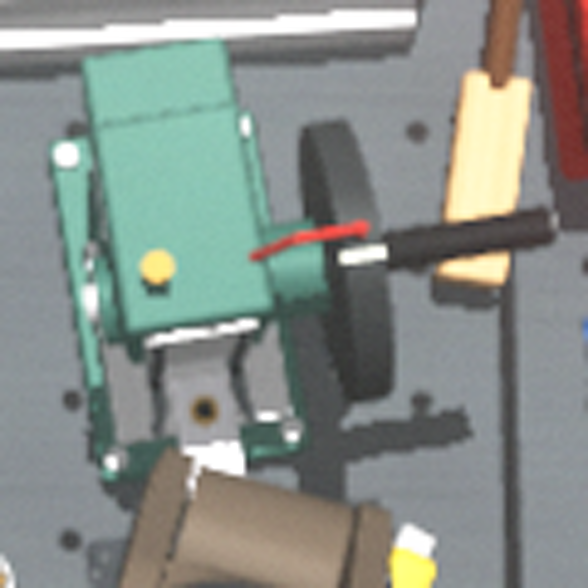

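The bush at (204,410) sits midway between the rails, at about 157 and 243. I lower the link and slide it in.

```bash
python3 -m inch '-1 0 0.0006 0.004 0 0 0;-1 0 0 0.004 0 0 0;-1 0 0 0 0 0 0'
python3 -m inch '-1 -0.01 0 0 0 0 0;-1 -0.01 0 0 0 0 0;-1 -0.01 0 0 0 0 0;-1 -0.01 0 0 0 0 0;-1 0 0 0 0 0 0'
python3 -m inch '-1 -0.01 0 0 0 0 0;-1 -0.01 0 0 0 0 0;-1 -0.004 0 0 0 0 0;-1 0 0 0 0 0 0'
python3 -c "
from h import *
to(press(-.109,0,.0866),189.7)"
```

```text
time_s: 12.2
eef_pos: [0.417, -0.0491, 0.086]
eef_rot: [-180.0, 0.1, -170.4]
wrist_force: [0.7, -0.3, 1.5]
opening: 0.414
gripper_force: 40.0
time_s: 12.7
eef_pos: [0.458, -0.0422, 0.0859]
eef_rot: [-180.0, 0.1, -170.4]
wrist_force: [1.4, 0.4, 0.4]
opening: 0.417
gripper_force: 40.0
time_s: 13.1
eef_pos: [0.4765, -0.0367, 0.0848]
eef_rot: [179.7, -0.4, -170.6]
wrist_force: [-15.4, 14.2, 1.0]
opening: 0.417
gripper_force: 40.0
tcp [ 0.4765 -0.0367  0.0848] rpy [ 179.74   -0.44 -170.58] shift [-0.0103 -0.0017 -0.0019]
turn [ 0.052 -0.088 -0.055]
```

```bash
python3 - <<'E'
from h import *
w=ray((np.array([204,410])+.5)/4.9-.5+np.array([270,140]),.109)[0]
d=w[:2]-N; print('bush in press',d@EX,d@EY)
P,Q,s=pose();d=P[:2]-N;print('tcp in press',d@EX,d@EY,s['wrist_force'],s['moment'])
a=pic('top','t4.png')
cv2.imwrite('pics/c5.png',cv2.resize(a[180:270,300:390],None,fx=6,fy=6,interpolation=2)[:,:,::-1])
E
```

```text
bush in press -0.06708468184356589 -0.0006062346113558833
tcp in press -0.11932165034065846 0.0017942108417665058 [-15.39384208  14.20934931   0.96931604] [ 1.17092683  1.02672012 -0.7965397 ]
```

View pics/c5.png

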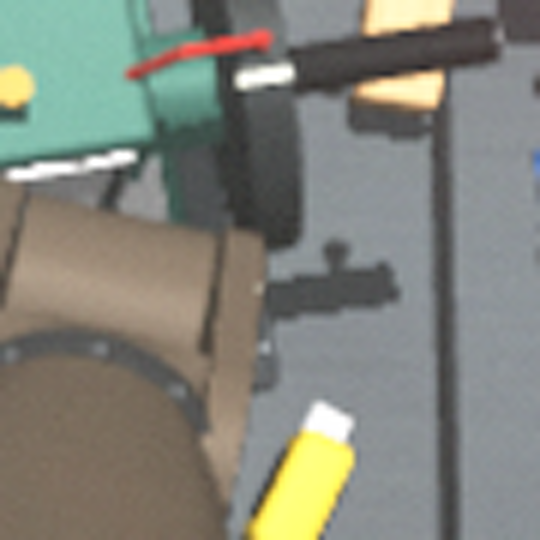

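Top crop: the link itself is hidden under the wrist. The contact was probably the gripper's body, 180 mm wide, against the flywheel's front rim. I'll back off a little, let go in the nest, tilt the tool back and grip again.

```bash
python3 -m inch '-1 0.005 0 0 0 0 0;-1 0.005 0 0 0 0 0;-1 0 0 0 0 0 0;-1 0 0 0 0 0 0'
python3 -c "
from h import *
P,Q,s=pose();d=P[:2]-N;print('tcp in press',d@EX,d@EY,P[2],s['wrist_force'],s['moment'])"
```

```text
time_s: 13.55
eef_pos: [0.47, -0.0401, 0.0859]
eef_rot: [180.0, -0.0, -170.4]
wrist_force: [-1.7, 0.5, 0.0]
opening: 0.415
gripper_force: 40.0
tcp in press -0.12627865046606412 -0.00046048936523100935 0.08592701953972821 [-1.67671695  0.48707759  0.03060488] [0.20562617 0.10451964 0.07916352]
```

```bash
python3 -m inch '-1 0 0 0.0008 0 0 0;-1 0 0 0.0007 0 0 0;-1 0 0 0 0 0 0'
python3 -m inch '0.2 0 0 0 0 0 0;0.2 0 0 0 0 0 0;0.2 0 0 0 0 0 0;0.2 0 0 0 0 0 0;0.2 0 0 0 0 -1.6 0;0.2 0 0 0 0 -1.6 0;0.2 0 0 0 0 0 0'
python3 -c "
from h import *
P,Q,s=pose();d=P[:2]-N;print('tcp in press',d@EX,d@EY,P[2],s['wrist_force'],s['moment'])"
```

```text
time_s: 13.85
eef_pos: [0.47, -0.0401, 0.0846]
eef_rot: [-180.0, 0.0, -170.4]
wrist_force: [-3.0, -0.1, 5.6]
opening: 0.417
gripper_force: 40.0
time_s: 14.55
eef_pos: [0.4695, -0.0358, 0.0837]
eef_rot: [179.1, 12.8, -170.3]
wrist_force: [-1.0, -0.4, 0.5]
opening: 0.6
gripper_force: 0.0
tcp in press -0.12608474085018737 0.0039281635649046805 0.08373012233848609 [-1.03395412 -0.37187828  0.46147949] [ 0.02262958  0.1453618  -0.01663113]
```

```bash
python3 -m inch '0.2 0 0 0 0 0 0;0.2 0 0 0 0 0 0'
python3 -c "
from h import *
to(press(-.122,-.0005,.0842),rpy=[180,16,-170.3])
P,Q,s=pose();d=P[:2]-N;print('tcp in press',d@EX,d@EY,P[2],s['wrist_force'],s['joint_pos'])"
```

```text
time_s: 14.75
eef_pos: [0.4717, -0.0361, 0.0841]
eef_rot: [179.2, 12.8, -170.3]
wrist_force: [0.2, -0.7, -0.2]
opening: 0.602
gripper_force: 0.0
tcp [ 0.4717 -0.0361  0.0841] rpy [ 179.16   12.77 -170.28] shift [-0.0019 -0.0037  0.0002]
turn [ 0.168 -0.645 -0.   ]
tcp in press -0.12395422598738504 0.003209401910052128 0.08405344987826886 [ 0.20305776 -0.66823233 -0.20790632] [ -16.03750611   24.94767847  125.77790802   19.48550891   19.1126469
 -133.72584316]
```

```bash
python3 -m inch '0.2 -0.001 -0.002 0 0.08 0 0;0.2 -0.001 -0.0017 0 0.09 0 0;0.2 0 0 0 0 0 0;0.2 0 0 0 0 0 0'
python3 -c "
from h import *
to(press(-.115,-.0005,.0842),rpy=[180,12.8,-170.3])
P,Q,s=pose();d=P[:2]-N;print('tcp in press',d@EX,d@EY,P[2],s['wrist_force'],s['joint_pos'])"
```

```text
time_s: 15.15
eef_pos: [0.4736, -0.0391, 0.0843]
eef_rot: [180.0, 12.8, -170.3]
wrist_force: [0.5, -0.4, -0.3]
opening: 0.599
gripper_force: 0.0
tcp [ 0.4736 -0.0391  0.0843] rpy [ 179.99   12.83 -170.26] shift [-0.0074 -0.0004  0.0018]
turn [0.004 0.005 0.007]
tcp in press -0.12258666707449735 -9.664832079827777e-05 0.08429970715185536 [ 0.48216444 -0.36600846 -0.25401224] [ -15.89599242   24.96885481  125.64755719   17.55747137   18.59940856
 -131.76739344]
```

```bash
python3 -m inch '-1 0 0 0 0 0 0;-1 0 0 0 0 0 0;-1 0 0 0 0 0 0;-1 0 0 0 0 0 0;-1 0 0 0 0 0 0' 30
python3 -m inch '-1 -0.0029 0 0.0005 0 0 0;-1 -0.0029 0 0.0006 0 0 0;-1 -0.0029 0 0.0006 0 0 0;-1 0 0 0 0 0 0'
python3 -c "
from h import *
P,Q,s=pose();d=P[:2]-N;print('tcp in press',d@EX,d@EY,P[2],s['wrist_force'],s['moment'])"
```

```text
time_s: 15.65
eef_pos: [0.4734, -0.0392, 0.0843]
eef_rot: [180.0, 12.8, -170.3]
wrist_force: [0.4, -0.3, 0.8]
opening: 0.414
gripper_force: 30.0
time_s: 16.05
eef_pos: [0.4827, -0.0377, 0.0846]
eef_rot: [180.0, 12.9, -170.3]
wrist_force: [0.9, -0.9, -1.5]
opening: 0.416
gripper_force: 30.0
tcp in press -0.11330594851342414 -0.0002063560838046257 0.08460299065773708 [ 0.86794849 -0.90416056 -1.54924446] [0.02647839 0.16453535 0.02640744]
```

Free motion; the stop is expected within about 5 mm.

```bash
python3 -m inch '-1 -0.002 0 0.0005 0 0 0;-1 -0.0015 0 0.0004 0 0 0;-1 -0.001 0 0.0003 0 0 0;-1 0 0 0 0 0 0'
python3 -m inch '-1 -0.001 0 0.0003 0 0 0;-1 -0.001 0 0.0003 0 0 0;-1 0 0 0 0 0 0'
python3 -c "
from h import *
P,Q,s=pose();d=P[:2]-N;print('tcp in press',d@EX,d@EY,P[2],s['wrist_force'],s['moment'])"
```

```text
time_s: 16.45
eef_pos: [0.4858, -0.037, 0.0843]
eef_rot: [180.0, 12.7, -170.3]
wrist_force: [-7.8, -4.8, 4.1]
opening: 0.417
gripper_force: 30.0
time_s: 16.75
eef_pos: [0.486, -0.0368, 0.0842]
eef_rot: [179.9, 12.6, -170.3]
wrist_force: [-23.2, -14.1, 17.9]
opening: 0.417
gripper_force: 30.1
tcp in press -0.10993885083931856 0.00011932013751837336 0.08418933250767534 [-23.15433244 -14.05934823  17.87053134] [-2.5920508   3.48056517 -0.76756624]
```

```bash
python3 -m inch '-1 0.0018 0 -0.0012 0 0 0;-1 0 0 0 0 0 0;-1 0 0 0 0 0 0'
python3 -c "
from h import *
P,Q,s=pose();d=P[:2]-N;print('tcp in press',d@EX,d@EY,P[2],s['wrist_force'],s['moment'])"
```

```text
time_s: 17.05
eef_pos: [0.4859, -0.0368, 0.0847]
eef_rot: [179.9, 12.7, -170.3]
wrist_force: [-5.3, -3.2, -1.1]
opening: 0.419
gripper_force: 30.0
tcp in press -0.11003232200744843 9.996929886360841e-05 0.08472054856254072 [-5.29320847 -3.23234899 -1.08699161] [-0.73852281  1.33268044 -0.38970442]
```

```bash
python3 -m inch '0.2 0 0 0 0 0 0;0.2 0 0 0 0 0 0;0.2 0 0 0 0 0 0;0.2 0 0 0 0 0 0;0.2 0.014 0 -0.0032 0 0 0;0.2 0.0195 0 -0.0044 0 0 0;0.2 0.0195 0 -0.0044 0 0 0;0.2 0 0 0 0 0 0'
python3 -c "
from h import *
to(press(-.165,0,.36),189.7)
P,Q,s=pose();d=P[:2]-N;print('tcp in press',d@EX,d@EY,P[2],s['wrist_force'],s['opening'])
find('link','top')"
```

```text
time_s: 17.85
eef_pos: [0.4316, -0.046, 0.0849]
eef_rot: [179.9, 12.8, -170.3]
wrist_force: [0.4, -0.6, -0.5]
opening: 0.595
gripper_force: 0.0
tcp [ 0.4316 -0.046   0.0849] rpy [ 179.94   12.76 -170.32] shift [-0.0609  0.     -0.2682]
turn [ 1.100e-02  2.553e+00 -2.000e-03]
tcp in press -0.16513851244919756 0.00023875478422195827 0.08494768608478163 [ 0.38333622 -0.57171592 -0.53068217] 0.5953302611606819
top tip_of link 0.66 [ 0.5155 -0.5693  0.0026]
top tip_of link 0.19 [ 0.5227 -0.3524 -0.0008]
```

```bash
python3 -m inch '0.2 -0.0102 0 -0.0447 0 0 0;0.2 -0.0102 0 -0.0447 0 0 0;0.2 -0.0102 0 -0.0447 0 0 0;0.2 -0.0102 0 -0.0447 0 0 0;0.2 -0.0102 0 -0.0447 0 0 0;0.2 -0.0102 0 -0.0447 0 0 0;0.2 0 0 0 0 0.85 0;0.2 0 0 0 0 0.85 0;0.2 0 0 0 0 0.85 0;0.2 0 0 0 0 0 1.6'
python3 -m inch '0.5 0 0 0 0 0 1.6;0.5 0 0 0 0 0 1.6;0.5 0 0 0 0 0 1.6;0.5 0 0 0 0 0 1.6;0.5 0 0 0 0 0 1.6;0.5 0 0 0 0 0 1.6;0.5 0 0 0 0 0 1.6;0.5 0 0 0 0 0 1.6;0.5 0 0 0 0 0 1.6;0.5 0 0 0 0 0 1.6'
python3 - <<'E'
from h import *
to(press(-.011,-.185,.36),99.7)
a=pic('top','t5.png')
cv2.imwrite('pics/c6.png',cv2.resize(a[140:250,270:390],None,fx=5.4,fy=5.4,interpolation=2)[:,:,::-1])
for q in ['handle','bush_axis','nest']: find(q,'top',n=3)
E
```

```text
time_s: 18.9
eef_pos: [0.435, -0.0462, 0.3603]
eef_rot: [-179.9, -0.0, -178.3]
wrist_force: [0.0, 1.0, 0.7]
opening: 0.601
gripper_force: 0.0
time_s: 19.9
eef_pos: [0.4342, -0.0463, 0.3605]
eef_rot: [179.9, 0.1, 101.4]
wrist_force: [-0.3, -0.3, 0.1]
opening: 0.75
gripper_force: 0.0
tcp [ 0.4342 -0.0463  0.3605] rpy [1.7989e+02 7.0000e-02 1.0137e+02] shift [-0.1889  0.1462  0.0011]
turn [0.022 0.014 0.334]
top tip_of handle 0.81 [ 0.6127 -0.2021  0.2677]
top tip_of bush_axis 0.49 [0.4422 0.5825 0.0018]
top tip_of bush_axis 0.33 [0.4097 0.1358 0.0009]
top tip_of nest 0.69 [ 0.5929 -0.0188  0.0807]
```

View pics/c6.png

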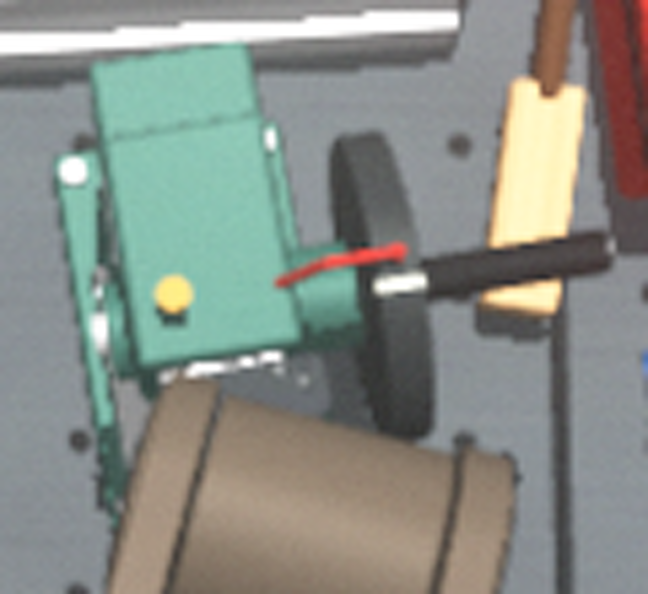

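```bash
python3 -m inch '0.5 -0.0315 0.0244 0 0 0 0;0.5 -0.0315 0.0244 0 0 0 0;0.5 -0.0315 0.0244 0 0 0 0;0.5 -0.0315 0.0244 0 0 0 0;0.5 -0.0315 0.0244 0 0 0 0;0.5 -0.0314 0.0242 0 0 0 0;0.5 0 0 0 0 0 0.33;0.5 0 0 0 0 0 0'
python3 - <<'E'
from h import *
to(press(-.011,-.185,.250),99.7)
for q in ['handle','bush_axis','nest']: find(q,'top',n=3)
find('bush_axis','wrist');arm.camera('wrist');find('handle','wrist')
E
```

```text
time_s: 20.9
eef_pos: [0.6152, -0.2017, 0.3593]
eef_rot: [180.0, -0.0, 100.1]
wrist_force: [-0.2, 0.1, -1.6]
opening: 0.749
gripper_force: 0.0
tcp [ 0.6152 -0.2017  0.3593] rpy [ 1.7999e+02 -5.0000e-02  1.0014e+02] shift [-0.0009 -0.0006  0.1093]
turn [ 0.002 -0.01   0.089]
top tip_of handle 0.81 [ 0.6127 -0.2021  0.2677]
top tip_of bush_axis 0.49 [0.4422 0.5825 0.0018]
top tip_of bush_axis 0.33 [0.4097 0.1358 0.0009]
top tip_of nest 0.69 [ 0.5929 -0.0188  0.0807]
wrist tip_of handle 0.67 [ 0.6126 -0.2029  0.2691]
wrist tip_of handle 0.48 [ 0.5461 -0.0254  0.0777]
```

```bash
python3 -m inch '0.5 0 -0.0012 0.035 0 0 0.09;0.5 0 0 0.035 0 0 0;0.5 0 0 0.025 0 0 0;0.5 0 0 0.0145 0 0 0;0.5 0 0 0 0 0 0;-0.5 0 0 0 0 0 0;-1 0 0 0 0 0 0;-1 0 0 0 0 0 0;-1 0 0 0 0 0 0;-1 0 0 0 0 0 0' 25
python3 -m inch '-1 0 0 0 0 0 0;-1 0 0 0 0 0 0;-1 0 0 0 0 0 0'
python3 - <<'E'
from h import *
P,Q,s=pose();d=P[:2]-N;print('press',d@EX,d@EY,P[2],s['wrist_force'],s['opening'])
find('handle','top');a=pic('top','t6.png')
cv2.imwrite('pics/c7.png',cv2.resize(a[140:250,270:390],None,fx=5.4,fy=5.4,interpolation=2)[:,:,::-1])
E
```

```text
time_s: 22.2
eef_pos: [0.614, -0.2015, 0.2511]
eef_rot: [179.9, 0.0, 99.6]
wrist_force: [0.6, -0.5, -0.4]
opening: 0.387
gripper_force: 0.0
time_s: 22.5
eef_pos: [0.6142, -0.2016, 0.2508]
eef_rot: [179.9, -0.0, 99.6]
wrist_force: [1.9, 0.5, -0.1]
opening: 0.246
gripper_force: 25.0
press -0.011356067880016847 -0.1838786709282181 0.2508358704057284 [ 1.90425715  0.51308633 -0.11414778] 0.24622087032497844
top tip_of handle 0.81 [ 0.6127 -0.2021  0.2677]
```

View pics/c7.png

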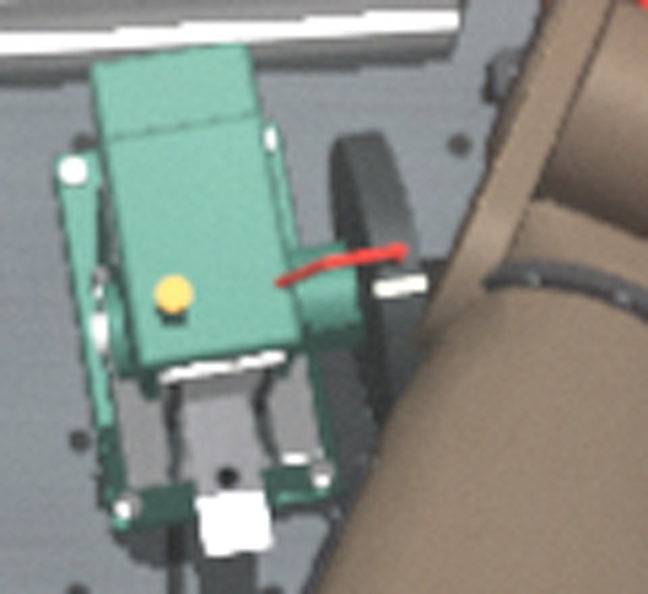

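Top crop: the link lies between the rails with its tail out in front (hole at (228,475)), and the gripper holds the handle. Next, the rows for the circle.

```bash
python3 - <<'E'
from h import *
w=ray((np.array([[198,555],[270,548],[228,475]])+.5)/5.4-.5+np.array([270,140]),.092)[:,:2]-N
print('tail end/hole press',np.round(w@EX,4),np.round(w@EY,4))
t0=np.arcsin(-.0114/.065); th=np.linspace(t0,2*np.pi,31)
y=np.round(.065*np.sin(th),4); z=np.round(-.065*np.cos(th),4)
for k in range(3): print(';'.join(f'-1 0 {y[i+1]-y[i]:.4f} {z[i+1]-z[i]:.4f} 0 0 0' for i in range(10*k,10*k+10)))
E
```

```text
tail end/hole press [-0.1243 -0.1272 -0.0794] [ 0.0251 -0.0185 -0.0009]
-1 0 0.0139 -0.0010 0 0 0;-1 0 0.0139 0.0021 0 0 0;-1 0 0.0130 0.0049 0 0 0;-1 0 0.0117 0.0077 0 0 0;-1 0 0.0098 0.0099 0 0 0;-1 0 0.0075 0.0118 0 0 0;-1 0 0.0047 0.0132 0 0 0;-1 0 0.0019 0.0138 0 0 0;-1 0 -0.0012 0.0139 0 0 0;-1 0 -0.0041 0.0134 0 0 0
-1 0 -0.0069 0.0121 0 0 0;-1 0 -0.0093 0.0105 0 0 0;-1 0 -0.0113 0.0081 0 0 0;-1 0 -0.0128 0.0056 0 0 0;-1 0 -0.0137 0.0027 0 0 0;-1 0 -0.0139 -0.0002 0 0 0;-1 0 -0.0136 -0.0033 0 0 0;-1 0 -0.0126 -0.0061 0 0 0;-1 0 -0.0110 -0.0086 0 0 0;-1 0 -0.0089 -0.0107 0 0 0
-1 0 -0.0064 -0.0125 0 0 0;-1 0 -0.0036 -0.0135 0 0 0;-1 0 -0.0006 -0.0139 0 0 0;-1 0 0.0024 -0.0138 0 0 0;-1 0 0.0053 -0.0129 0 0 0;-1 0 0.0079 -0.0115 0 0 0;-1 0 0.0102 -0.0096 0 0 0;-1 0 0.0120 -0.0072 0 0 0;-1 0 0.0132 -0.0044 0 0 0;-1 0 0.0139 -0.0015 0 0 0
```

```bash
python3 -m inch '-1 0 0.0139 -0.0010 0 0 0;-1 0 0.0139 0.0021 0 0 0;-1 0 0.0130 0.0049 0 0 0;-1 0 0.0117 0.0077 0 0 0;-1 0 0.0098 0.0099 0 0 0;-1 0 0.0075 0.0118 0 0 0;-1 0 0.0047 0.0132 0 0 0;-1 0 0 0 0 0 0' 35
python3 -c "
from h import *
P,Q,s=pose();d=P[:2]-N;print('press',d@EX,d@EY,P[2]+.019-.205,s['wrist_force'],s['opening'])"
```

```text
time_s: 23.4
eef_pos: [0.689, -0.1886, 0.199]
eef_rot: [179.8, -0.1, 99.6]
wrist_force: [11.6, 0.6, -4.8]
opening: 0.243
gripper_force: 35.0
press 0.06453773401546709 -0.1837360801045241 0.012983041055039418 [11.64723047  0.62668136 -4.76202872] 0.24285042088901987
```

```bash
python3 -m inch '-1 0 0.0019 0.0138 0 0 0;-1 0 -0.0012 0.0139 0 0 0;-1 0 -0.0041 0.0134 0 0 0;-1 0 -0.0069 0.0121 0 0 0;-1 0 -0.0093 0.0105 0 0 0;-1 0 -0.0113 0.0081 0 0 0;-1 0 -0.0128 0.0056 0 0 0;-1 0 -0.0137 0.0027 0 0 0;-1 0 -0.0139 -0.0002 0 0 0'
python3 -m inch '-1 0 -0.0136 -0.0033 0 0 0;-1 0 -0.0126 -0.0061 0 0 0;-1 0 -0.0110 -0.0086 0 0 0;-1 0 -0.0089 -0.0107 0 0 0;-1 0 -0.0064 -0.0125 0 0 0;-1 0 -0.0036 -0.0135 0 0 0;-1 0 -0.0006 -0.0139 0 0 0;-1 0 0 0 0 0 0'
python3 -c "
from h import *
P,Q,s=pose();d=P[:2]-N;print('press',d@EX,d@EY,P[2]+.019-.205,s['wrist_force'],s['opening'])"
```

```text
time_s: 24.3
eef_pos: [0.6178, -0.201, 0.1223]
eef_rot: [179.8, 0.0, 99.6]
wrist_force: [5.7, 2.8, 13.8]
opening: 0.243
gripper_force: 35.0
time_s: 25.1
eef_pos: [0.5623, -0.2106, 0.1922]
eef_rot: [179.7, 0.1, 99.6]
wrist_force: [6.2, 2.5, 2.1]
opening: 0.242
gripper_force: 35.0
press -0.06401058036822976 -0.18402491850670796 0.006163267291104113 [6.23462148 2.50212447 2.08264896] 0.24218406587118133
```

```bash
python3 -m inch '-1 0 0.0024 -0.0138 0 0 0;-1 0 0.0053 -0.0129 0 0 0;-1 0 0.0079 -0.0115 0 0 0;-1 0 0.0102 -0.0096 0 0 0;-1 0 0.0120 -0.0072 0 0 0;-1 0 0.0132 -0.0044 0 0 0;-1 0 0.0144 -0.0015 0 0 0;-1 0 0 0 0 0 0;-1 0 0 0 0 0 0'
python3 -c "
from h import *
P,Q,s=pose();d=P[:2]-N;print('press',d@EX,d@EY,P[2]+.019-.205,s['wrist_force'],s['opening'])"
```

```text
time_s: 26.0
eef_pos: [0.6268, -0.1994, 0.2519]
eef_rot: [179.8, 0.0, 99.6]
wrist_force: [3.5, 2.3, 5.8]
opening: 0.242
gripper_force: 35.0
press 0.0014590555128468046 -0.18387749159810407 0.06588877299194743 [3.49204517 2.29713947 5.75916472] 0.24229073996677492
```

```bash
python3 -m inch '0.2 0 0 0 0 0 0;0.2 0 0 0 0 0 0;0.2 0 0 0 0 0 0;0.2 0 0 0 0 0 0;0.2 0 0 -0.015 0 0 0;0.2 0 0 -0.03 0 0 0;0.2 0 0 -0.04 0 0 0;0.2 0 0 -0.025 0 0 0;0.2 0 0 0 0 0 0'
python3 - <<'E'
from h import *
arm.camera('wrist');find('handle','wrist')
r=arm.tip_of('handle','wrist')
if r: d=np.array(r[0]['xyz'])[:2]-N; print('handle press',d@EX,d@EY)
to(press(-.165,0,.36),189.7)
E
```

```text
time_s: 26.9
eef_pos: [0.6261, -0.2, 0.3656]
eef_rot: [179.6, 0.2, 99.6]
wrist_force: [-0.5, -0.5, -0.4]
opening: 0.602
gripper_force: 0.0
wrist tip_of handle 0.63 [ 0.6279 -0.2004  0.2706]
handle press 0.002355999133646104 -0.1850424255895989
tcp [ 0.6251 -0.1996  0.3606] rpy [ 1.800e+02 -6.000e-02  9.963e+01] shift [ 0.1836 -0.165   0.0008]
turn [ 1.0000e-02 -9.0000e-03 -1.8015e+01]
```

```bash
python3 -m inch '0.2 -0.0382 -0.0242 0 0 0 0;0.2 -0.0382 -0.0242 0 0 0 0;0.2 -0.0382 -0.0242 0 0 0 0;0.2 -0.0382 -0.0242 0 0 0 0;0.2 -0.0382 -0.0242 0.02 0 0 0;0.2 -0.0382 -0.0242 0.02 0 0 0;0.2 0 0 0.02 0 0 0;0.2 0 0 0 0 0 0;0.2 0 0 0 0 0 0'
python3 - <<'E'
from h import *
P,Q,s=pose();a=pic('wrist','w5.png');PQ=(P,Q);print(P,s['eef_rot']); np.save('pq5.npy',np.r_[P,s['eef_rot']])
for q in ['rack','link']: find(q,'wrist')
for z in(.006,.084): m=rect('rack','wrist',z,PQ)
rect('link','wrist',.045,PQ)
# own colours: blue pixels, white top link
hsv=cv2.cvtColor(a,cv2.COLOR_RGB2HSV)
b=((hsv[...,0]>100)&(hsv[...,0]<130)&(hsv[...,1]>110)).astype(np.uint8)
n,l,st,ce=cv2.connectedComponentsWithStats(b); 
for i in np.argsort(-st[1:,4])[:6]+1:
    print('blue',st[i],np.round(ray(ce[i],.05,'wrist',PQ)[0],3))
E
```

```text
time_s: 27.95
eef_pos: [0.5209, -0.4494, 0.301]
eef_rot: [180.0, -0.1, 99.6]
wrist_force: [0.7, 0.1, 0.5]
opening: 0.6
gripper_force: 0.0
[ 0.52088753 -0.44939629  0.30095033] [ 1.79963103e+02 -9.82136758e-02  9.96441417e+01]
wrist tip_of rack 0.97 [ 0.526  -0.3547 -0.0008]
rack 0.89 c 529.3 -349.7 size 218.7 85.1 yaw 7.5
rack 0.89 c 525.9 -354.6 size 182.1 70.8 yaw 7.5
link none
blue [  31  185  176   95 8338] [ 0.302 -0.562  0.05 ]
blue [ 225   98   87   48 1138] [ 0.469 -0.378  0.05 ]
blue [321  90  50  44 890] [ 0.596 -0.327  0.05 ]
blue [ 72 306  20  33 452] [ 0.233 -0.727  0.05 ]
blue [  0 259   7  12  61] [ 0.112 -0.645  0.05 ]
blue [347 134   7  12  41] [ 0.604 -0.368  0.05 ]
```

```bash
python3 - <<'E'
from h import *
v=np.load('pq5.npy');PQ=(v[:3],R.from_euler('xyz',v[3:],degrees=True))
a=cv2.imread('pics/w5.png');hsv=cv2.cvtColor(a,cv2.COLOR_BGR2HSV)
h,s,vv=[hsv[...,i].astype(int) for i in range(3)]
# project rack box to limit: pixels whose z=.045 point is within 0.075x0.02 of rack centre
vy,ux=np.mgrid[:420,:560];w=ray(np.c_[ux.ravel(),vy.ravel()],.045,'wrist',PQ)[:,:2].reshape(420,560,2)-[.5255,-.3548]
t=np.radians(7.5);e=np.array([np.cos(t),np.sin(t)]);f=np.array([-e[1],e[0]]);X=w@e;Y=w@f
box=(abs(X)<.095)&(abs(Y)<.045)
for thr in(150,190,215):
    m=(box&(s<60)&(vv>thr)).astype(np.uint8)
    n,l,st,ce=cv2.connectedComponentsWithStats(m)
    if n<2: continue
    i=np.argmax(st[1:,4])+1;p=np.argwhere(l==i)[:,::-1]
    for z in(.03,.06):
        q=ray(p,z,'wrist',PQ)[:,:2]*1000;k=cv2.minAreaRect(q.astype(np.float32));print(thr,z,st[i,4],np.round(k[0],1),np.round(k[1],1),round(k[2],1))
b=(box&(h>100)&(h<130)&(s>100)).astype(np.uint8)
p=np.argwhere(b)[:,::-1];q=ray(p,.084,'wrist',PQ)[:,:2]*1000;k=cv2.minAreaRect(q.astype(np.float32));print('blue',k)
E
```

```text
150 0.03 3552 [ 525.  -353.1] [155.8  51.9] 5.1
150 0.06 3552 [ 523.9 -354.9] [145.2  48.4] 5.1
190 0.03 3357 [ 524.8 -351.6] [154.9  50.8] 6.6
190 0.06 3357 [ 523.7 -353.5] [144.4  47.4] 6.6
215 0.03 3228 [ 525.8 -353.4] [153.1  44.8] 7.3
215 0.06 3228 [ 524.6 -355.2] [142.7  41.8] 7.3
blue ((523.7386474609375, -355.46002197265625), (173.1365203857422, 67.44070434570312), 8.724902153015137)
```

```bash
python3 -m inch '0.2 0.0458 -0.0023 -0.015 0 0 0;0.2 0.0458 -0.0023 -0.015 0 0 0;0.2 0.0458 -0.0023 -0.015 0 0 0;0.2 0.0458 -0.0023 -0.015 0 0 0;0.2 0.0458 -0.0023 0 0 0 0;0.2 0.0458 -0.0023 0 0 0 0;0.2 0.0458 -0.0023 0 0 0 0;0.2 0.0458 -0.0023 0 0 0 0;0.2 0.0458 -0.0023 0 0 0 0;0.2 0 0 0 0 0 -1.6'
python3 -m inch '0.2 0 0 0 0 0 -1.65;0.2 0 0 0 0 0 -1.65;0.2 0 0 0 0 0 -1.65;0.2 0 0 0 0 0 -1.65;0.2 0 0 0 0 0 -1.65;0.2 0 0 0 0 0 -1.65;0.2 0 0 0 0 0 -1.65;0.2 0 0 0 0 0 -1.65;0.2 0 0 0 0 0 -1.65;0.2 0 0 0 0 0 -1.57'
python3 - <<'E'
from h import *
to(press(-.165,0,.0852),rpy=[180,12.8,-170.3]); arm.camera('top'); find('handle','top');find('link','top',n=3)
E
```

```text
time_s: 29.25
eef_pos: [0.4299, -0.0429, 0.3626]
eef_rot: [179.8, 0.0, 107.8]
wrist_force: [0.6, -1.3, 0.6]
opening: 0.599
gripper_force: 0.0
time_s: 30.25
eef_pos: [0.4312, -0.0467, 0.3621]
eef_rot: [-180.0, 0.1, -169.9]
wrist_force: [-0.1, 0.0, -0.2]
opening: 0.599
gripper_force: 0.0
tcp [ 0.4312 -0.0467  0.3621] rpy [-1.7999e+02  1.4000e-01 -1.6990e+02] shift [1.000e-04 4.000e-04 2.769e-01]
turn [ 0.006 -2.532  0.08 ]
top tip_of handle 0.56 [ 0.6258 -0.1982  0.2706]
```

```bash
python3 -m inch '0.2 0 0 0 0 -0.85 0.08;0.2 0 0 0 0 -0.85 0;0.2 0 0 0 0 -0.83 0;0.2 0.0092 0 0.0405 0 0 0;0.2 0.0092 0 0.0405 0 0 0;0.2 0.0092 0 0.0405 0 0 0;0.2 0.0092 0 0.0405 0 0 0;0.2 0.0092 0 0.0405 0 0 0;0.2 0.0092 0 0.0405 0 0 0;0.2 0 0 0 0 0 0'
python3 - <<'E'
from h import *
to(press(-.165,0,.0850),rpy=[180,12.8,-170.3]); print(arm.get_state()['joint_pos'])
E
```

```text
time_s: 31.4
eef_pos: [0.4292, -0.0463, 0.1089]
eef_rot: [179.7, 12.3, -170.9]
wrist_force: [-0.9, -0.4, -0.3]
opening: 0.601
gripper_force: 0.0
tcp [ 0.4292 -0.0463  0.1089] rpy [ 179.71   12.33 -170.94] shift [ 0.0026 -0.0005  0.0239]
turn [ 0.03  -0.094 -0.125]
[ -18.75556984   19.61112062  129.55435205   16.99905434   20.86544783
 -133.22287864]
```

```bash
python3 -m inch '0.2 0.0026 -0.0005 0.0239 0.03 -0.09 -0.12;0.2 0 0 0 0 0 0;0.2 -0.015 0 0.0034 0 0 0;0.2 -0.015 0 0.0034 0 0 0;0.2 -0.012 0 0.0027 0 0 0;0.2 -0.008 0 0.0018 0 0 0;0.2 0 0 0 0 0 0'
python3 - <<'E'
from h import *
to(press(-.112,0,.0850),rpy=[180,12.8,-170.3]);print(arm.get_state()['wrist_force'])
E
```

```text
time_s: 32.1
eef_pos: [0.4855, -0.0381, 0.0906]
eef_rot: [-179.7, 13.3, -170.1]
wrist_force: [0.4, 0.9, -0.1]
opening: 0.6
gripper_force: 0.0
tcp [ 0.4855 -0.0381  0.0906] rpy [-179.69   13.32 -170.07] shift [0.0026 0.0011 0.0052]
turn [-0.051  0.104  0.044]
[ 0.43195407  0.89224782 -0.10186006]
```

```bash
python3 -m inch '0.2 0.0013 0.0006 0.0026 -0.025 0.05 0.02;0.2 0.0013 0.0005 0.0026 -0.026 0.05 0.02;0.2 0 0 0 0 0 0;0.2 0 0 0 0 0 0'
python3 - <<'E'
from h import *
to(press(-.112,0,.0850),rpy=[180,12.8,-170.3]);print(arm.get_state()['wrist_force'])
E
```

```text
time_s: 32.5
eef_pos: [0.4825, -0.0373, 0.0831]
eef_rot: [179.9, 12.7, -170.3]
wrist_force: [-0.1, 0.0, -0.1]
opening: 0.6
gripper_force: 0.0
tcp [ 0.4825 -0.0373  0.0831] rpy [ 179.94   12.65 -170.28] shift [-0.0019 -0.0002 -0.0015]
turn [ 0.012 -0.029  0.003]
[-0.1251358   0.03254118 -0.14825067]
```

```bash
python3 -m inch '0.2 -0.0015 0 -0.0018 0 0 0;0.2 0 0 0 0 0 0;-1 0 0 0 0 0 0;-1 0 0 0 0 0 0;-1 0 0 0 0 0 0;-1 0 0 0 0 0 0;-1 0 0 0 0 0 0' 40
python3 - <<'E'
from h import *
P,Q,s=pose();d=P[:2]-N;print('press',d@EX,d@EY,P[2],s['wrist_force'],s['moment'],s['eef_rot'])
E
```

```text
time_s: 33.2
eef_pos: [0.4839, -0.0371, 0.0853]
eef_rot: [180.0, 12.7, -170.3]
wrist_force: [0.8, -0.9, 0.6]
opening: 0.416
gripper_force: 40.0
press -0.11211528658374832 0.00016504580137435894 0.08532063758793701 [ 0.80751073 -0.86761564  0.56681029] [0.05081415 0.2043885  0.04362653] [ 179.96134577   12.68502489 -170.26182903]
```

```bash
python3 -m inch '-1 -0.0003 0 -0.0015 0 0 0;-1 0.00975 0 -0.0022 0 0 0;-1 0.00975 0 -0.0022 0 0 0;-1 0.00975 0 -0.0022 0 0 0;-1 0.00975 0 -0.0022 0 0 0;-1 0.00975 0 -0.0022 0 0 0;-1 0.00975 0 -0.0022 0 0 0;-1 0.00975 0 -0.0022 0 0 0;-1 0 0 0 0 0 0'
python3 - <<'E'
from h import *
P,Q,s=pose();d=P[:2]-N;print('press',d@EX,d@EY,P[2],s['wrist_force'],s['moment'],s['eef_rot'],s['joint_pos'])
arm.camera('top')
for r in arm.tip_of('bush_axis','top')[:2]: w=np.array(r['xyz'][:2])-N;print('bush',r['conf'],r['xyz'],w@EX,w@EY)
E
```

```text
time_s: 34.1
eef_pos: [0.4132, -0.049, 0.0869]
eef_rot: [179.9, 12.6, -170.3]
wrist_force: [-0.4, -0.2, -1.1]
opening: 0.415
gripper_force: 40.0
press -0.18372085282734957 0.00039644713025005534 0.0869003493235299 [-0.41155629 -0.16109977 -1.07354588] [-0.01507974  0.32546341  0.01572269] [ 179.92736349   12.63048546 -170.31824135] [ -20.05051882   21.65652777  132.99961897   23.94703047   15.65769141
 -142.28900321]
```

```bash
python3 -m inch '-1 -0.0066 0 -0.0293 0 0 0;-1 -0.0088 0 -0.039 0 0 0;-1 -0.0088 0 -0.039 0 0 0;-1 -0.0088 0 -0.039 0 0 0;-1 -0.0088 0 -0.039 0 0 0;-1 -0.0066 0 -0.0293 0 0 0;-1 0 0 0 0 0 0'
python3 - <<'E'
from h import *
to([.483,.2034,.30],rpy=[180,12.65,-155])
print(arm.get_state()['joint_pos'])
E
```

```text
time_s: 34.9
eef_pos: [0.4163, -0.0494, 0.3106]
eef_rot: [-179.8, 13.0, -170.2]
wrist_force: [0.8, 0.3, -2.0]
opening: 0.412
gripper_force: 40.0
tcp [ 0.4163 -0.0494  0.3106] rpy [-179.82   13.04 -170.21] shift [-0.1036  0.2379  0.0342]
turn [-0.711  0.072 -2.966]
[ -19.95304587   -0.25441781  114.48803309    7.70339579   54.5594908
 -123.57877938]
```

```bash
python3 -m inch '-1 0 0.0396 0 0 0 0;-1 0 0.0396 0 0 0 0;-1 0 0.0396 0 0 0 0;-1 -0.02 0.0396 0.004 0 0 0;-1 -0.028 0.0396 0.01 0 0 0;-1 -0.028 0.0396 0.01 0 0 0;-1 -0.0276 0 0.0102 0 0 0;-1 0 0 0 -0.35 0.03 -1.48;-1 0 0 0 -0.35 0.03 -1.48;-1 0 0 0 0 0 0'
python3 - <<'E'
from h import *
to([.483,.2034,.0055],rpy=[180,12.65,-155])
arm.camera('top')
for q in ['link','bush_tin','bottle','wrench']: find(q,'top')
E
```

```text
time_s: 35.9
eef_pos: [0.4817, 0.2033, 0.2949]
eef_rot: [179.7, 12.3, -155.0]
wrist_force: [0.4, -1.2, -2.0]
opening: 0.415
gripper_force: 40.0
tcp [0.4817 0.2033 0.2949] rpy [ 179.74   12.29 -154.99] shift [ 0.0605 -0.0018  0.283 ]
turn [ 0.053 -0.072  0.002]
top tip_of link 0.96 [0.5369 0.2265 0.2867]
top tip_of bush_tin 0.76 [0.4113 0.137  0.0038]
top tip_of bottle 0.68 [0.6206 0.453  0.0013]
top tip_of bottle 0.36 [ 0.5227 -0.3536 -0.0007]
top tip_of wrench 0.81 [0.6849 0.3294 0.0066]
```

```bash
python3 -m inch '-1 0.0096 -0.0018 0.044 0.05 -0.07 0;-1 0.0096 0 0.044 0 0 0;-1 0.0096 0 0.044 0 0 0;-1 0.0096 0 0.044 0 0 0;-1 0.0096 0 0.044 0 0 0;-1 0.0075 0 0.034 0 0 0;-1 0 0 0 0 0 0;-1 0 0 0 0 0 0'
python3 - <<'E'
from h import *
to([.483,.2034,.0055],rpy=[180,12.65,-155])
E
```

```text
time_s: 36.95
eef_pos: [0.4842, 0.2029, 0.0369]
eef_rot: [180.0, 12.7, -155.1]
wrist_force: [0.5, -0.3, -1.8]
opening: 0.413
gripper_force: 40.0
tcp [0.4842 0.2029 0.0369] rpy [ 179.98   12.74 -155.15] shift [0.0078 0.0009 0.0304]
turn [-0.003  0.018 -0.029]
```

```bash
python3 -m inch '-1 0.0033 0 0.0146 0 0 0;-1 0.0022 0 0.0097 0 0 0;-1 0.0008 0 0.0033 0 0 0;-1 0 0 0 0 0 0'
python3 -m inch '-1 0.0003 0 0.0015 0 0 0;-1 0.0003 0 0.0012 0 0 0;-1 0 0 0 0 0 0'
python3 -c "
from h import *
print(arm.get_state()['moment'])"
```

```text
time_s: 37.35
eef_pos: [0.4843, 0.2029, 0.0088]
eef_rot: [-180.0, 12.8, -155.1]
wrist_force: [0.2, 0.7, -0.9]
opening: 0.413
gripper_force: 40.0
time_s: 37.65
eef_pos: [0.4843, 0.2028, 0.0057]
eef_rot: [-180.0, 12.8, -155.1]
wrist_force: [-0.6, 0.3, 1.3]
opening: 0.411
gripper_force: 40.0
[ 0.15045976 -0.01251928  0.00841595]
```

```bash
python3 -m inch '-1 0.0001 0 0.0006 0 0 0;0.4 0 0 0 0 0 0;0.4 0 0 0 0 0 0;0.4 0 0 0 0 0 0;0.4 0 0 0 0 0 0;0.4 -0.0044 0 -0.0195 0 0 0;0.4 -0.0088 0 -0.039 0 0 0;0.4 -0.0088 0 -0.039 0 0 0;0.4 0 0 0 0 1.28 0;0.4 0 0 0 0 1.28 0' 
python3 - <<'E'
from h import *
P,Q,s=pose();arm.camera('top');
find('link','top',n=3);find('bush_axis','top',n=3);rect('link','top',.012)
arm.camera('wrist');rect('link','wrist',.012,(P,Q));find('link','wrist');find('bush_axis','wrist')
to([.5414,.2294,.005],205)
E
```

```text
time_s: 38.65
eef_pos: [0.4841, 0.2024, 0.1068]
eef_rot: [-179.9, -0.1, -155.1]
wrist_force: [-0.4, -0.0, 0.9]
opening: 0.701
gripper_force: 0.0
top tip_of bush_axis 0.42 [5.854e-01 2.530e-01 3.000e-04]
link 0.65 c 797.6 -248.1 size 50.4 214.5 yaw -9.2
link 0.63 c 508.5 213.3 size 79.5 40.2 yaw 24.9
wrist tip_of link 0.76 [0.5439 0.2332 0.0013]
wrist tip_of bush_axis 0.58 [ 0.5875  0.2516 -0.0011]
tcp [0.4833 0.2025 0.1044] rpy [ 1.7999e+02 -1.0000e-02 -1.5511e+02] shift [-0.0641 -0.0001  0.0994]
turn [ 0.002 -0.003 -0.021]
```

```bash
python3 -m inch '0.4 -0.032 0 0 0 0 0;0.4 -0.0322 0 0.01 0 0 0;0.4 0 0 0.04 0 0 0;0.4 0 0 0.03 0 0 0;0.4 0 0 0.014 0 0 0;0.4 0 0 0.005 0 0 0;0.4 0 0 0 0 0 0;-1 0 0 0 0 0 0;-1 0 0 0 0 0 0;-1 0 0 0 0 0 0' 40
python3 -m inch '-1 0 0 0 0 0 0;-1 0 0 0 0 0 0;-1 0 0 0 0 0 0'
```

```text
time_s: 40.05
eef_pos: [0.5425, 0.2298, 0.0066]
eef_rot: [-180.0, 0.1, -155.1]
wrist_force: [-0.4, 0.7, 0.4]
opening: 0.503
gripper_force: 0.0
time_s: 40.35
eef_pos: [0.5424, 0.2298, 0.0062]
eef_rot: [-180.0, 0.0, -155.1]
wrist_force: [-1.1, -0.0, 5.6]
opening: 0.415
gripper_force: 40.0
```

```bash
python3 -m inch '-1 0 0 -0.01 0 0 0;-1 0 0 -0.03 0 0 0;-1 0 0 -0.045 0 0 0;-1 0 0 -0.045 0 0 0;-1 0 0 -0.045 0 0 0;-1 0 0 -0.045 0 0 0;-1 0 0 -0.045 0 0 0;-1 0 0 -0.045 0 0 0;-1 0 0 -0.045 0 0 0;-1 0 0 0 0 0 0'
python3 -m inch '-1 0 0 0 0 0 1.2;-1 0 0 0 0 0 1.2;-1 0 0 0 0 0 1.1;-1 0 0 0 0 0 0'
python3 - <<'E'
from h import *
P,Q,s=pose();print(s['moment'])
to([.47,-.0,.36],187.5)
print(np.round(Q.inv().apply([.055,-.3545,-.0]),4))
E
```

```text
time_s: 41.35
eef_pos: [0.5431, 0.2301, 0.3673]
eef_rot: [-179.9, 0.5, -155.1]
wrist_force: [0.1, 0.8, -2.5]
opening: 0.414
gripper_force: 40.0
time_s: 41.75
eef_pos: [0.5418, 0.2297, 0.36]
eef_rot: [-180.0, -0.1, -172.7]
wrist_force: [0.2, 0.1, -1.7]
opening: 0.417
gripper_force: 40.0
[ 0.03157912 -0.03995494  0.00329428]
tcp [0.5418 0.2297 0.36  ] rpy [-1.7997e+02 -1.1000e-01 -1.7268e+02] shift [ 0.1005 -0.2186  0.0003]
turn [-0.005 -0.022 -0.036]
[-9.400e-03 -3.586e-01  1.000e-04]
```

```bash
python3 -m inch '-1 0.0201 -0.0437 0 0 0 0;-1 0.0201 -0.0437 0 0 0 0;-1 0.0201 -0.0437 0 0 0 0;-1 0.0201 -0.0437 0 0 0 0;-1 0.0201 -0.0437 0 0 0 0;-1 -0.001 -0.0448 0 0 0 0;-1 -0.001 -0.0448 0 0 0 0;-1 -0.001 -0.0448 0 0 0 0;-1 -0.001 -0.0448 0 0 0 0;-1 -0.001 -0.0448 0 0 0 0'
python3 -m inch '-1 -0.001 -0.0448 0 0 0 0;-1 -0.001 -0.0448 0.01 0 0 0;-1 -0.001 -0.0448 0.02 0 0 0;-1 0 0 0 0 0 0;-1 0 0 0 0 0 0'
python3 - <<'E'
from h import *
P,Q,s=pose();print(s['joint_pos'])
to([.5252,-.3545,.16],187.5)
arm.camera('wrist');find('rack','wrist');arm.camera('top');find('rack','top');find('link','wrist');find('link','top')
E
```

```text
time_s: 42.75
eef_pos: [0.5042, -0.2231, 0.3605]
eef_rot: [180.0, -0.1, -172.4]
wrist_force: [0.4, 0.2, -1.5]
opening: 0.412
gripper_force: 40.0
time_s: 43.25
eef_pos: [0.5243, -0.3546, 0.3294]
eef_rot: [179.9, -0.1, -172.6]
wrist_force: [-0.5, 0.3, -3.3]
opening: 0.416
gripper_force: 40.0
[-4.00409319e+01  2.39929908e+01  7.85779535e+01 -1.65266761e-02
  7.76003214e+01 -1.37480820e+02]
tcp [ 0.5243 -0.3546  0.3294] rpy [ 1.7988e+02 -1.3000e-01 -1.7256e+02] shift [-0.0013 -0.0003  0.1694]
turn [ 0.023 -0.026 -0.011]
top tip_of rack 0.7 [ 0.5233 -0.3561  0.0013]
wrist tip_of link 0.94 [ 0.5216 -0.3553  0.3227]
```

```bash
python3 -m inch '-1 -0.0007 -0.0004 0.045 0.02 -0.02 0;-1 0 0 0.045 0 0 0;-1 0 0 0.045 0 0 0;-1 0 0 0.045 0 0 0;-1 0 0 0.03 0 0 0;-1 0 0 0 0 0 0;-1 0 0 0 0 0 0'
python3 - <<'E'
from h import *
P,Q,s=pose()
to([.525,-.355,.08],187.5);print(s['wrist_force'])
E
python3 -m inch '-1 0 0 0.01 0 0 0;-1 0 0 0.01 0 0 0;-1 0 0 0.007 0 0 0;-1 0 0 0 0 0 0'
```

```text
time_s: 44.25
eef_pos: [0.5264, -0.3548, 0.122]
eef_rot: [-179.9, 0.1, -172.6]
wrist_force: [1.0, -0.9, -1.8]
opening: 0.417
gripper_force: 40.0
tcp [ 0.5264 -0.3548  0.122 ] rpy [-1.7985e+02  1.0000e-01 -1.7256e+02] shift [0.0015 0.0001 0.042 ]
turn [-0.029  0.021 -0.012]
[ 1.04408261 -0.93626755 -1.75673441]
time_s: 44.65
eef_pos: [0.5255, -0.3546, 0.093]
eef_rot: [-179.9, 0.0, -172.6]
wrist_force: [0.9, 0.1, -1.9]
opening: 0.416
gripper_force: 40.0
```

```bash
python3 -m inch '-1 0 0 0.005 0 0 0;-1 0 0 0.005 0 0 0;-1 0 0 0.005 0 0 0;-1 0 0 0 0 0 0'
python3 -m inch '-1 0 0 0.004 0 0 0;-1 0 0 0.004 0 0 0;-1 0 0 0.003 0 0 0;-1 0 0 0 0 0 0'
```

```text
time_s: 45.05
eef_pos: [0.5256, -0.3547, 0.0781]
eef_rot: [-179.9, 0.0, -172.6]
wrist_force: [0.6, 0.2, -1.1]
opening: 0.418
gripper_force: 40.0
time_s: 45.45
eef_pos: [0.5257, -0.3548, 0.0673]
eef_rot: [-179.9, 0.0, -172.6]
wrist_force: [0.7, 0.4, -1.6]
opening: 0.415
gripper_force: 40.0
```

```bash
python3 -m inch '-1 0 0 0.003 0 0 0;-1 0 0 0.003 0 0 0;-1 0 0 0.002 0 0 0;-1 0 0 0 0 0 0'
python3 -m inch '-1 0 0 0.002 0 0 0;-1 0 0 0.002 0 0 0;-1 0 0 0.002 0 0 0;-1 0 0 0 0 0 0'
```

```text
time_s: 45.85
eef_pos: [0.5258, -0.3548, 0.0595]
eef_rot: [-179.9, 0.1, -172.6]
wrist_force: [-0.1, 0.5, -2.5]
opening: 0.417
gripper_force: 40.0
time_s: 46.25
eef_pos: [0.5258, -0.3549, 0.0535]
eef_rot: [-179.9, 0.1, -172.6]
wrist_force: [-0.2, -0.2, -1.9]
opening: 0.414
gripper_force: 40.0
```

```bash
python3 -m inch '-1 0 0 0.0015 0 0 0;-1 0 0 0.0015 0 0 0;-1 0 0 0 0 0 0'
python3 -m inch '-1 0 0 0.001 0 0 0;-1 0 0 0.001 0 0 0;-1 0 0 0 0 0 0'
```

```text
time_s: 46.55
eef_pos: [0.5258, -0.3549, 0.0506]
eef_rot: [-179.9, 0.1, -172.6]
wrist_force: [0.5, 0.7, -1.8]
opening: 0.414
gripper_force: 40.0
time_s: 46.85
eef_pos: [0.5259, -0.3549, 0.0487]
eef_rot: [-179.9, 0.1, -172.6]
wrist_force: [-0.5, -0.7, -2.4]
opening: 0.414
gripper_force: 40.0
```

```bash
python3 -m inch '-1 0 0 0.001 0 0 0;-1 0 0 0.001 0 0 0;-1 0 0 0 0 0 0'
python3 -m inch '-1 0 0 0.001 0 0 0;-1 0 0 0.001 0 0 0;-1 0 0 0 0 0 0'
```

```text
time_s: 47.15
eef_pos: [0.5258, -0.3549, 0.0466]
eef_rot: [-179.9, 0.1, -172.6]
wrist_force: [0.3, -0.0, -1.8]
opening: 0.412
gripper_force: 40.0
time_s: 47.45
eef_pos: [0.5258, -0.3549, 0.0447]
eef_rot: [-179.9, 0.1, -172.6]
wrist_force: [0.2, 0.3, -2.4]
opening: 0.417
gripper_force: 40.0
```

```bash
python3 -m inch '-1 0 0 0.0015 0 0 0;-1 0 0 0.0015 0 0 0;-1 0 0 0.001 0 0 0;-1 0 0 0 0 0 0'
python3 -m inch '-1 0 0 0.001 0 0 0;-1 0 0 0.001 0 0 0;-1 0 0 0 0 0 0'
```

```text
time_s: 47.85
eef_pos: [0.526, -0.355, 0.0415]
eef_rot: [-179.9, 0.1, -172.6]
wrist_force: [-1.5, 1.2, 6.0]
opening: 0.412
gripper_force: 40.0
time_s: 48.15
eef_pos: [0.526, -0.355, 0.0414]
eef_rot: [-179.8, 0.1, -172.6]
wrist_force: [-8.1, 5.9, 25.3]
opening: 0.416
gripper_force: 40.0
```

```bash
python3 -m inch '-1 0 0 0.001 0 0 0;-1 0 0 0.0005 0 0 0;-1 0 0 0 0 0 0'
python3 -m inch '-1 0 0 0.001 0 0 0;-1 0 0 0 0 0 0'
```

```text
time_s: 48.45
eef_pos: [0.526, -0.355, 0.0413]
eef_rot: [-179.8, 0.1, -172.6]
wrist_force: [-11.3, 8.5, 39.1]
opening: 0.415
gripper_force: 40.0
time_s: 48.65
eef_pos: [0.526, -0.355, 0.0413]
eef_rot: [-179.8, 0.2, -172.6]
wrist_force: [-13.8, 9.7, 48.6]
opening: 0.417
gripper_force: 40.1
```

```bash
python3 -m inch '-1 0 0 -0.002 0 0 0;-1 0 0 -0.0016 0 0 0;-1 0 0 0 0 0 0'
python3 -c "
from h import *
P,Q,s=pose();print(P,s['eef_rot'],s['wrist_force'],s['moment'])"
```

```text
time_s: 48.95
eef_pos: [0.526, -0.355, 0.0414]
eef_rot: [-179.9, 0.1, -172.6]
wrist_force: [-3.4, 2.6, 14.9]
opening: 0.412
gripper_force: 40.0
[ 0.52599183 -0.35500107  0.04143359] [-1.79852835e+02  1.05342143e-01 -1.72599249e+02] [-3.39041116  2.59582265 14.86959192] [0.80059929 0.86130407 0.04344743]
```

```bash
python3 -m inch '-1 0 0 -0.001 0 0 0;-1 0 0 0 0 0 0'
python3 -m inch '0.2 0 0 0 0 0 0;0.2 0 0 0 0 0 0;0.2 0 0 0 0 0 0;0.2 0 0 0 0 0 0;0.2 0 0 -0.005 0 0 0;0.2 0 0 -0.02 0 0 0;0.2 0 0 -0.04 0 0 0;0.2 0 0 -0.04 0 0 0;0.2 0 0 -0.04 0 0 0;0.2 0 0 -0.04 0 0 0'
python3 -c "
from h import *
to([.65,-.36,.28])"
```

```text
time_s: 49.15
eef_pos: [0.526, -0.355, 0.0415]
eef_rot: [-179.9, 0.1, -172.6]
wrist_force: [-1.6, 1.9, 7.7]
opening: 0.413
gripper_force: 40.0
time_s: 50.15
eef_pos: [0.5254, -0.3544, 0.228]
eef_rot: [-179.9, 0.1, -172.6]
wrist_force: [0.3, 0.0, 0.0]
opening: 0.601
gripper_force: 0.0
tcp [ 0.5254 -0.3544  0.228 ] rpy [-1.7988e+02  8.0000e-02 -1.7260e+02] shift [-0.1229 -0.0217 -0.0517]
```

```bash
python3 -m inch '0.2 -0.03 -0.004 -0.02 0 0 0;0.2 -0.03 -0.004 -0.02 0 0 0;0.2 -0.03 -0.004 -0.01 0 0 0;0.2 0 0 0 0 0 0;0.2 0 0 0 0 0 0'
python3 - <<'E'
from h import *
P,Q,s=pose();a=pic('wrist','w9.png');PQ=(P,Q);print(P,s['eef_rot'],s['wrist_force'])
find('link','wrist',n=3);find('bush_axis','wrist',n=3);rect('link','wrist',.047,PQ)
arm.camera('top');find('handle','top');find('link','top',n=3);find('rack','top')
for q in ['bush_tin','tape','brush','square','hammer','bottle']: find(q,'top',n=1)
E
```

```text
time_s: 50.65
eef_pos: [0.6163, -0.3545, 0.2757]
eef_rot: [-179.9, 0.0, -172.6]
wrist_force: [-0.1, -0.2, -1.2]
opening: 0.598
gripper_force: 0.0
[ 0.61628764 -0.35454473  0.27569595] [-1.79908362e+02  3.93176651e-02 -1.72565436e+02] [-0.12739535 -0.18429161 -1.18829521]
wrist tip_of link 0.65 [ 0.5235 -0.3534  0.0357]
wrist tip_of bush_axis 0.57 [ 0.5766 -0.3499  0.0362]
wrist tip_of bush_axis 0.16 [ 0.5911 -0.0181  0.0776]
link 0.57 c 524.6 -354.6 size 149.8 41.7 yaw 8.0
top tip_of handle 0.78 [ 0.6269 -0.1981  0.2724]
top tip_of rack 0.73 [ 0.5227 -0.3548  0.0013]
top tip_of bush_tin 0.89 [0.409  0.1366 0.0015]
top tip_of tape 0.53 [ 0.5949 -0.0178  0.0006]
top tip_of brush 0.73 [ 7.087e-01 -2.320e-01 -4.000e-04]
top tip_of square 0.96 [ 0.515  -0.5695  0.0016]
top tip_of hammer 0.73 [ 0.4449  0.5873 -0.0022]
top tip_of bottle 0.62 [0.6207 0.4549 0.001 ]
```

The link lies flat on the stack: the network puts its underside at 35.7 mm, my contact height was about 35 mm, and its outline measures 150 × 42 mm. The handle is 2 mm from straight up, and the bystanders are where they were. I'm handing the job in.

```bash
python3 -c "
from bench import arm
print(arm.job_done())"
```

```text
the job is handed in; nothing more can be done
None
```

I handed the job in at about 51 s, and it returned no verdict. The flywheel made one forward turn and its handle ended within about 2 mm of straight up, and the link lies flat on the stack. I did not measure the bush depth directly. On the first try at the nest, the gripper apparently touched the flywheel rim (about 21 N), so I let go in the nest and gripped again with the tool tilted. While I was feeling for the stack, the wrist force reached about 51 N.

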